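Fit the vial carrier on the mixer's drive studs, load it, shut the drawer and start

ROBOT

A 6-joint arm with a two-finger parallel gripper is mounted at the origin on a cart in front of the work surface, level with it; the furniture and walls round the work are solid. World frame = base frame: x ahead of the robot, y to its left, z up, the work surface at z = 0. Lengths are in m, angles in rad, forces in N, time in s.
With the tool pointing down it reaches from about 0.35 to 0.775 m from the base axis. Payload 7.3 kg.
Tool frame: the origin (TCP) lies at the very end of the fingers, on their centre line; the grasp point (between the pads) lies 19 mm behind it; z points along the fingers, y is the line along which they close (so a half turn about z gives the same grasp; the last joint's range is limited). The gripper opens to 92 mm and grips with 3 to 60 N. Pads are 19 mm wide; open, the fingers measure 130 mm over their backs; the gripper's body (75 mm by 190 mm) begins 47 mm behind the grasp point.
Start: joints at [-1.465, 0.342, 1.524, -0, 1.275, -0.146], TCP at [0.131, -0.508, 0.227] pointing down, gripper open.
Joint ranges: [-2.53, 2.53], [-0.77, 2.02], [0.04, 2.7], [-1, 4.14], [0.28, 2.66], [-3.11, 3.11]. Speed limits (rad/s): [2.57, 2.57, 3.14, 3.14, 3.14, 3.14].

INTERFACE

Orientations are given as [roll, pitch, yaw] about the fixed x, y, z axes, in that order (R = Rz(yaw) Ry(pitch) Rx(roll)).
In Python, from cell import observe, read_camera, get_calibration, hand_in, search_frame gives the robot as it stands.
- The arm moves only by the tool step_arm, never from a script. Its argument "commands" is a list of rows, each an object with "translation": the shift along the tool's x, y, z in mm, a list of three; "roll": the turn about the tool's z in rad. In form: [{"translation": [x, y, z], "roll": roll}, ...]. A call has 1 to 20 rows; each row shifts and turns the commanded pose from where the row before left it, along the tool's axes as they then stand; what a row does not reach is not made up. A row lasts 1/12 s, in which the tool goes at most 41.7 mm and 7.16 degrees, less where a joint would pass 70% of its speed; a pose out of reach is approached as far as the arm can. A call is refused whole if a number of a shift passes 41.7 or a number of a turn 0.125, either way. A call with a gripper value outside its range is refused whole. "fingers" is the opening, from 0 (shut) to 1 (fully open), set as the call begins (left out, the last holds). The fingers move at their own pace and stop on an object; "grip_force" is the grip in N (left out, the last holds). Time passes only in rows, so rows that do not move let the fingers close. It gives the time, the measured TCP pose, the force, the opening and the grip force at its end, in the units of the state.
- observe(): the state, without advancing time (a new reading comes with each control period).
- read_camera(name): name is "scene" or "top" or "wrist"; returns the picture (384x512x3 uint8, red, green, blue); there is no depth.
- get_calibration(name): a dict with "camera_matrix" (3x3 intrinsics, pixels), "world_from_camera" (4x4, takes a point from camera to world coordinates). Camera axes: x right, y up, looking along -z (the intrinsics and any distortion apply to the point x, -y, -z); pixel columns grow to the right and rows downward; lengths in m; the calibration is good to about 2 mm. The wrist camera is an equidistant fisheye: a pixel r from the principal point sees the ray r / f radians off the axis. A picture is of the moment at which its call begins: read the wrist's pose just before it. get_calibration takes no time and is no camera call; for the wrist camera it gives the pose at the moment of the call.
- hand_in(): hands the job in; it is judged then, once.
Trained networks look in the newest picture that a camera, given by its name, has taken for a name from the list of things; names that differ only in an ending like _2 or _b are one class to them, and where a whole thing is asked for, a point or a joint stands for the part that bears it (a point fixed in the world has none). Each returns a list of dicts, best first, with "confidence" (0 to 1); they miss things now and then, are a little off and sometimes report something else, mostly with a low value. They report only what shows in the picture. A call takes as long as a camera call. They do not tell look-alikes from the thing itself.
- search_frame(camera, name): "at" ([x, y, z] in m, in world coordinates, good to about 4 mm: the middle of the surface that is visible of it).
The state is a dict: "time": time; "qpos": joint angles; "qvel": joint speeds; "joint_efforts": joint torques, N m; "tool_pos": TCP position; "tool_rot": TCP orientation; "contact_force": force on the tool from outside, world axes, zero at the start; "torque": the same for the moment, N m; "opening": finger opening in m; "grip_force": force on a finger pad.
Only numpy, scipy, OpenCV 4.12 (cv2) and the standard library are available. Lean on these libraries where they do the work, as an engineer would, in place of code of your own. Each camera call takes 0.05 s, during which the arm holds its last target. There are 200 camera calls.

TASK

Get the bench vial mixer ready and start it: pull its drawer right out, turn the empty vial carrier so that all four of its holes line up with the studs of the drive plate, and slide it down until it lies flat on the plate. Then stand every glass vial that waits on the table just to the right of the mixer upright in a cup of its own, push the drawer fully shut, and press the start button. Leave the bottles and the jar that stand round the work where they are.

Things in the scene. Friction and masses are not known exactly. Their poses are not given: they have to be found in the camera images.
- mixer_front (a point): Bench vial mixer, a white box 262 deep x 244 wide x 142 mm high, standing fixed on the table (its place and yaw vary). This point: top edge of its front face, in the middle, 142 mm above the table. Its x axis points horizontally into the box (away from the robot), y to its left, z up. The drawer slides along -x of this frame. The mouth behind the drawer front is 130 mm high inside (ceiling 130 mm above the table).
- drawer (a joint): The mixer's drawer: 0 = shut, 0.210 m = right out (end stop). It starts shut or a little open, stays where it is left, and takes about 2 N plus 8 N per m/s to move. It is a flat tray on runners, its low side rails 28 mm above the table, with a front panel 244 mm wide, 14 mm thick, from 11 to 133 mm above the table, at the side nearest the robot; the two sides and the top of the tray are open.
- drawer_handle (a point): Middle of the drawer's pull, a round steel bar 12 mm thick and 110 mm long, horizontal, along y of mixer_front, 112 mm above the table. Its centre line stands 40 mm in front of the panel's outer face (34 mm free gap behind the bar); a post at each end joins it to the panel. It moves with the drawer.
- drive_top (a point): Centre of the top face of the drive plate, a flat steel disc 160 mm across in the drawer; the face is 34 mm above the table. It moves with the drawer; with the drawer right out it lies 104 mm in front of the mixer's front face. Four steel studs, 10 mm thick with round ends, rise 14 mm above this face on a circle of 72 mm radius, at 45, 135, 225 and 315 degrees from this point's x axis (z up). The plate has stopped at any angle; it turns only against a stiff brake (0.25 N m).
- carrier_base (a point): Centre of the underside of the loose vial carrier: a round aluminium plate 172 mm across and 8 mm thick (about 0.35 kg), with four through holes of 13 mm on a circle of 72 mm radius at 45, 135, 225 and 315 degrees from this point's x axis (z up). The carrier fits the studs in any of four positions a quarter turn apart.
- carrier_grip (a point): Middle of the carrier's grip, a black upright bar over the middle of the plate, 64 mm above its underside: 36 mm long along the direction 45 degrees from this frame's x axis, 14 mm thick across it, and 28 mm high (from 50 to 78 mm above the underside), on a round aluminium post 26 mm thick. Axes as carrier_base.
- cup_0 (a point): Cup 0 of the carrier: centre of its floor, on top of the plate, 56 mm from the middle at 0 degrees from the carrier's x axis. A white round cup, 50 mm inside, 56 mm outside, 32 mm deep (its rim is 40 mm above the carrier's underside).
- cup_1 (a point): Cup 1 of the carrier: centre of its floor, on top of the plate, 56 mm from the middle at 90 degrees from the carrier's x axis. A white round cup, 50 mm inside, 56 mm outside, 32 mm deep (its rim is 40 mm above the carrier's underside).
- cup_2 (a point): Cup 2 of the carrier: centre of its floor, on top of the plate, 56 mm from the middle at 180 degrees from the carrier's x axis. A white round cup, 50 mm inside, 56 mm outside, 32 mm deep (its rim is 40 mm above the carrier's underside).
- cup_3 (a point): Cup 3 of the carrier: centre of its floor, on top of the plate, 56 mm from the middle at 270 degrees from the carrier's x axis. A white round cup, 50 mm inside, 56 mm outside, 32 mm deep (its rim is 40 mm above the carrier's underside).
- sample_0_mid (a point): Glass vial 0 with a white cap, standing on the table: 45 mm across, 68 mm high, 60 g. This point: on its axis, 34 mm above its foot. The cap is 36 mm across and takes the top 23 mm (45 to 68 mm above the foot). May be absent: 2 to 4 of the four are there.
- sample_1_mid (a point): Glass vial 1 with a white cap, standing on the table: 45 mm across, 68 mm high, 60 g. This point: on its axis, 34 mm above its foot. The cap is 36 mm across and takes the top 23 mm (45 to 68 mm above the foot). May be absent: 2 to 4 of the four are there.
- sample_2_mid (a point): Glass vial 2 with a white cap, standing on the table: 45 mm across, 68 mm high, 60 g. This point: on its axis, 34 mm above its foot. The cap is 36 mm across and takes the top 23 mm (45 to 68 mm above the foot). May be absent: 2 to 4 of the four are there.
- sample_3_mid (a point): Glass vial 3 with a white cap, standing on the table: 45 mm across, 68 mm high, 60 g. This point: on its axis, 34 mm above its foot. The cap is 36 mm across and takes the top 23 mm (45 to 68 mm above the foot). May be absent: 2 to 4 of the four are there.
- start_top (a point): Top of the start button, a round steel push button 22 mm across in a black collar of 38 mm, on top of the mixer just behind the front edge, in the middle (28 mm behind the front face), its top 164 mm above the table when up. It is pressed straight down.
- start (a joint): The start button: 0 = up, 0.006 m = fully down. It springs back; about 4 N holds it fully down.
- black_bottle_mid (a point): Bystander: black glass bottle, 66 x 85 mm, 97 mm high, loose; point 35 mm above its foot. Not to be moved.
- tall_bottle_mid (a point): Bystander: pale tall bottle, 67 mm across, 214 mm high, loose; point half-way up. Not to be moved.
- amber_jar_mid (a point): Bystander: small amber jar with cream lid, 54 mm across, 32 mm high, loose; point half-way up. Not to be moved.
Things that resemble listed ones, but are neither listed nor needed, are in the scene too. Leave any black, brown or green look-alike of the part that bears sample_1_mid alone.

How it is judged:
On the way, in this order (a step that is already met when the one before it is completed fails the run):
1. the drawer is pulled right out (value of joint drawer above 0.195 m), for 0.2 s.
2. the carrier lies flat on the drive plate with all four studs through its holes (horizontal distance between carrier_base and drive_top below 0.004 m and z of carrier_base in the frame of drive_top below 0.003 m and angle between carrier_base's own z axis and vertical below 0.04 rad), for 0.3 s.
3. every vial stands in a cup of the seated carrier (all of step 2 and ((horizontal distance between sample_0_mid and cup_0 below 0.007 m and z of sample_0_mid in the frame of cup_0 below 0.039 m and angle between sample_0_mid's own z axis and vertical below 0.12 rad) or (horizontal distance between sample_0_mid and cup_1 below 0.007 m and z of sample_0_mid in the frame of cup_1 below 0.039 m and angle between sample_0_mid's own z axis and vertical below 0.12 rad) or (horizontal distance between sample_0_mid and cup_2 below 0.007 m and z of sample_0_mid in the frame of cup_2 below 0.039 m and angle between sample_0_mid's own z axis and vertical below 0.12 rad) or (horizontal distance between sample_0_mid and cup_3 below 0.007 m and z of sample_0_mid in the frame of cup_3 below 0.039 m and angle between sample_0_mid's own z axis and vertical below 0.12 rad)) and ((horizontal distance between sample_1_mid and cup_0 below 0.007 m and z of sample_1_mid in the frame of cup_0 below 0.039 m and angle between sample_1_mid's own z axis and vertical below 0.12 rad) or (horizontal distance between sample_1_mid and cup_1 below 0.007 m and z of sample_1_mid in the frame of cup_1 below 0.039 m and angle between sample_1_mid's own z axis and vertical below 0.12 rad) or (horizontal distance between sample_1_mid and cup_2 below 0.007 m and z of sample_1_mid in the frame of cup_2 below 0.039 m and angle between sample_1_mid's own z axis and vertical below 0.12 rad) or (horizontal distance between sample_1_mid and cup_3 below 0.007 m and z of sample_1_mid in the frame of cup_3 below 0.039 m and angle between sample_1_mid's own z axis and vertical below 0.12 rad)) and ((horizontal distance between sample_2_mid and cup_0 below 0.007 m and z of sample_2_mid in the frame of cup_0 below 0.039 m and angle between sample_2_mid's own z axis and vertical below 0.12 rad) or (horizontal distance between sample_2_mid and cup_1 below 0.007 m and z of sample_2_mid in the frame of cup_1 below 0.039 m and angle between sample_2_mid's own z axis and vertical below 0.12 rad) or (horizontal distance between sample_2_mid and cup_2 below 0.007 m and z of sample_2_mid in the frame of cup_2 below 0.039 m and angle between sample_2_mid's own z axis and vertical below 0.12 rad) or (horizontal distance between sample_2_mid and cup_3 below 0.007 m and z of sample_2_mid in the frame of cup_3 below 0.039 m and angle between sample_2_mid's own z axis and vertical below 0.12 rad)) and ((horizontal distance between sample_3_mid and cup_0 below 0.007 m and z of sample_3_mid in the frame of cup_0 below 0.039 m and angle between sample_3_mid's own z axis and vertical below 0.12 rad) or (horizontal distance between sample_3_mid and cup_1 below 0.007 m and z of sample_3_mid in the frame of cup_1 below 0.039 m and angle between sample_3_mid's own z axis and vertical below 0.12 rad) or (horizontal distance between sample_3_mid and cup_2 below 0.007 m and z of sample_3_mid in the frame of cup_2 below 0.039 m and angle between sample_3_mid's own z axis and vertical below 0.12 rad) or (horizontal distance between sample_3_mid and cup_3 below 0.007 m and z of sample_3_mid in the frame of cup_3 below 0.039 m and angle between sample_3_mid's own z axis and vertical below 0.12 rad))), for 0.3 s.
4. the drawer is fully shut (value of joint drawer below 0.004 m), for 0.3 s.
5. the start button is pressed (value of joint drawer below 0.004 m and value of joint start above 0.004 m), for 0.05 s.
At the end, for the whole second after the job is handed in: Carrier flat on the drive plate (within 3 mm, centred within 4 mm); every vial upright in a cup (within 7 mm of its axis and 5 mm of its floor); drawer shut within 4 mm; start button pressed (4 of its 6 mm) with the drawer shut, and up again; bystanders within 30 mm of where they stood (all of step 3 and value of joint drawer below 0.004 m and value of joint start below 0.002 m); the robot touches nothing.
It fails at once if the black glass bottle is moved by more than 30 mm (distance of black_bottle_mid from where it was at the start of the episode above 0.03 m).
It fails at once if the tall bottle is moved by more than 30 mm (distance of tall_bottle_mid from where it was at the start of the episode above 0.03 m).
It fails at once if the amber jar is moved by more than 30 mm (distance of amber_jar_mid from where it was at the start of the episode above 0.03 m).
Of sample_0, sample_1, sample_2, sample_3 only 2 to 4 are there at a start; the rules pass over those that are not, and their reading is None.
At some moment in a run one of carrier may be knocked a few centimetres aside while the robot is not near it.
It also fails if it takes over 210 s, if anything falls off the work surface, if the arm or the gripper's body presses on something with over 40 N, if the wrist force passes 120 N, or if a joint passes its speed limit or range.

## Working session

There is one attempt and no reset: what is moved stays moved. The work goes in short steps, Python scripts to look and compute and a tool call to move; the robot and the scene stay as the last step left them, time stands still between calls to the robot, and variables do not carry over. Pictures are saved under pics/ and viewed, at most 14 in all, crops included, and the job is handed in when it is done.

Besides the shell and the picture viewer there is one more tool, called after "Request:" as name(argument=value, ...) on one line, values as JSON. step_arm: Moves the arm, as the interface text tells. Its arguments: {"type":"object","properties":{"commands":{"type":"array"},"fingers":{"type":"number"},"grip_force":{"type":"number"}},"required":["commands"]}

```bash
mkdir -p pics; ls; cat > h.py <<'E'
import numpy as np, cv2
from cell import *
def snap(cam,name=None,scale=1.5):
    im=read_camera(cam)
    if name: cv2.imwrite(f'pics/{name}.png',cv2.resize(im[:,:,::-1],None,fx=scale,fy=scale,interpolation=cv2.INTER_CUBIC))
    return im
def proj(cam,P,cal=None):
    c=cal or get_calibration(cam);K=np.array(c['camera_matrix']);T=np.linalg.inv(np.array(c['world_from_camera']))
    P=np.atleast_2d(P);p=P@T[:3,:3].T+T[:3,3];v=np.c_[p[:,0],-p[:,1],-p[:,2]]
    if cam=='wrist':
        r=np.hypot(v[:,0],v[:,1]);t=np.arctan2(r,v[:,2]);s=t/np.maximum(r,1e-9)
        n=np.c_[v[:,0]*s,v[:,1]*s]
    else: n=v[:,:2]/v[:,2:]
    return n*[K[0,0],K[1,1]]+[K[0,2],K[1,2]]
def unproj(cam,uv,z,cal=None):
    c=cal or get_calibration(cam);K=np.array(c['camera_matrix']);T=np.array(c['world_from_camera'])
    uv=np.atleast_2d(uv).astype(float);n=(uv-[K[0,2],K[1,2]])/[K[0,0],K[1,1]]
    if cam=='wrist':
        t=np.hypot(n[:,0],n[:,1]);s=np.sin(t)/np.maximum(t,1e-9);v=np.c_[n[:,0]*s,n[:,1]*s,np.cos(t)]
    else: v=np.c_[n,np.ones(len(n))]
    d=np.c_[v[:,0],-v[:,1],-v[:,2]]@T[:3,:3].T
    return T[:3,3]+d*((z-T[2,3])/d[:,2])[:,None]
E
python3 - <<'E'
from h import *
print(observe())
for c in ['scene','top']:
    snap(c,c+'0')
    k=get_calibration(c);print(c,np.round(k['camera_matrix'],1).tolist(),np.round(k['world_from_camera'],3).tolist())
    for n in ['mixer_front','drawer_handle','drive_top','carrier_base','carrier_grip','cup_0','sample_0_mid','start_top','black_bottle_mid','tall_bottle_mid','amber_jar_mid']:
        print(n,[(np.round(d['at'],3).tolist(),round(d['confidence'],2)) for d in search_frame(c,n)][:6])
E
```

```text
pics
{'time': 0.0, 'qpos': array([-1.46499931e+00,  3.42695802e-01,  1.52500880e+00, -4.24730931e-06,
        1.27540405e+00, -1.46012499e-01]), 'qvel': array([-1.49502250e-03,  3.82337628e-06,  2.19083456e-03,  1.34656948e-04,
       -3.89222146e-05, -1.07047619e-04]), 'joint_efforts': array([-1.29796455e-03, -4.31247103e+01, -2.44223410e+01,  7.15252245e-02,
        5.58954547e-02, -1.22830161e-04]), 'tool_pos': array([ 0.13077796, -0.50803181,  0.22606181]), 'tool_rot': array([-3.14009220e+00, -2.16550376e-04,  2.51810588e-01]), 'contact_force': array([-0.61953538,  0.05566003,  0.19808366]), 'torque': array([0.05497999, 0.03222645, 0.00330472]), 'grip_force': 0.0, 'opening': 0.09124827270517732}
scene [[430.4, 0.0, 259.2], [0.0, 430.4, 187.4], [0.0, 0.0, 1.0]] [[0.595, 0.603, -0.532, -0.207], [-0.803, 0.454, -0.385, -0.589], [0.009, 0.656, 0.754, 1.24], [0.0, 0.0, 0.0, 1.0]]
mixer_front [([0.761, 0.024, 0.138], 0.74)]
drawer_handle [([0.651, 0.048, 0.08], 0.73)]
drive_top [([0.754, 0.052, 0.031], 0.65), ([0.54, -0.389, 0.045], 0.52)]
carrier_base []
carrier_grip []
cup_0 []
sample_0_mid []
start_top []
black_bottle_mid [([0.678, -0.278, 0.053], 0.62)]
tall_bottle_mid []
amber_jar_mid []
top [[380.0, 0.0, 258.8], [0.0, 380.0, 186.9], [0.0, 0.0, 1.0]] [[-0.023, 0.99, -0.136, 0.417], [-1.0, -0.02, 0.021, 0.01], [0.018, 0.136, 0.991, 1.194], [0.0, 0.0, 0.0, 1.0]]
mixer_front [([0.787, 0.053, 0.145], 0.82)]
drawer_handle [([0.655, 0.059, 0.065], 0.68)]
drive_top [([0.714, 0.051, 0.03], 0.76)]
carrier_base [([0.51, 0.334, 0.008], 0.84)]
carrier_grip [([0.515, 0.329, 0.006], 0.68)]
cup_0 [([0.515, 0.33, 0.014], 0.56)]
sample_0_mid []
start_top []
black_bottle_mid [([0.689, -0.268, 0.062], 0.68), ([0.512, 0.332, 0.01], 0.23)]
tall_bottle_mid [([0.716, 0.268, 0.172], 0.75)]
amber_jar_mid [([0.362, 0.197, 0.036], 0.83), ([0.72, 0.054, 0.166], 0.32)]
```

View pics/top0.png

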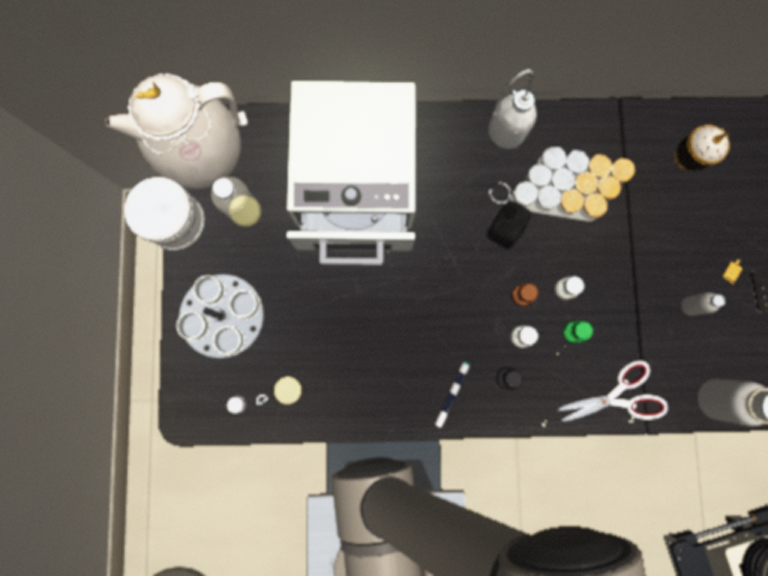

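View pics/scene0.png

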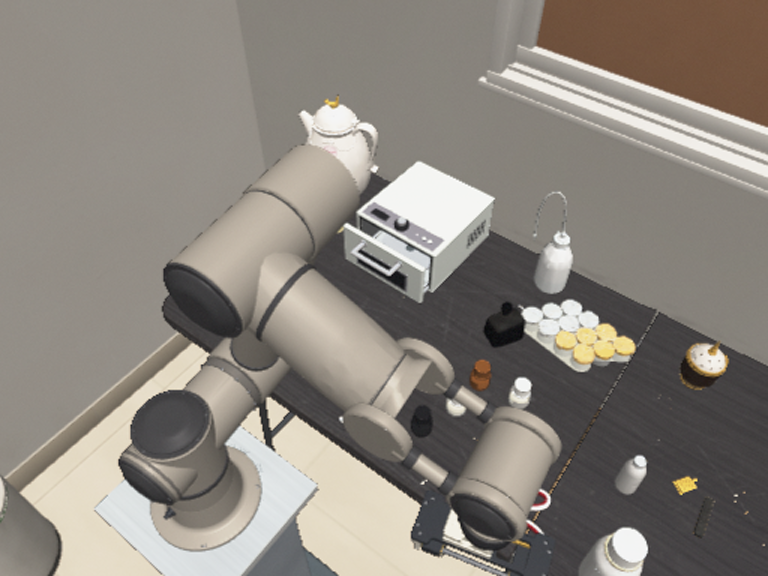

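The top picture shows (1.5x pixels): the mixer, with its drawer slightly open, at (351,150), handle bar at (351,258), button at (351,195), carrier at (220,315), white-capped vials at (570,287) and (525,336). The amber, green and black look-alikes are at (525,293), (578,331) and (510,378). The scene view agrees with this, with white vials at (520,390) and (456,405).

```bash
python3 - <<'E'
from h import *
f=lambda uv,z:np.round(unproj('top',np.array(uv)/1.5,z),3).tolist()
print('mixer top',f([[291,82],[415,82],[414,208],[290,206]],.142))
print('button',f([351,194],.164))
print('panel top outer edge',f([[287,236],[414,236],[288,248],[414,248]],.133))
print('handle',f([[322,262],[381,262],[351,258]],.112))
print('vials',f([[570,285],[524,336]],.068))
print('lookalikes',f([[525,293],[578,331],[510,378]],.068))
print('carrier grip',f([[213,313],[204,308],[223,318]],.07), 'rim', f([[220,275],[220,357],[177,315],[264,315]],.008))
print('jar',f([288,390],.03),'small',f([235,404],.07))
print('drawer plate',f([351,215],.034))
im=snap('wrist','wr0',1.2)
k=get_calibration('wrist');print(np.round(k['camera_matrix'],1).tolist(),np.round(k['world_from_camera'],3).tolist())
E
```

```text
mixer top [[0.955, 0.168, 0.142], [0.952, -0.074, 0.142], [0.699, -0.065, 0.142], [0.707, 0.17, 0.142]]
button [[0.722, 0.053, 0.164]]
panel top outer edge [[0.651, 0.177, 0.133], [0.646, -0.064, 0.133], [0.628, 0.175, 0.133], [0.623, -0.063, 0.133]]
handle [[0.603, 0.113, 0.112], [0.601, -0.0, 0.112], [0.61, 0.057, 0.112]]
vials [[0.555, -0.378, 0.068], [0.455, -0.28, 0.068]]
lookalikes [[0.54, -0.287, 0.068], [0.462, -0.388, 0.068], [0.374, -0.248, 0.068]]
carrier grip [[0.513, 0.332, 0.07], [0.523, 0.349, 0.07], [0.503, 0.312, 0.07]] rim [[0.598, 0.336, 0.008], [0.428, 0.333, 0.008], [0.516, 0.423, 0.008], [0.512, 0.244, 0.008]]
jar [[0.359, 0.191, 0.03]] small [[0.337, 0.286, 0.07]]
drawer plate [[0.715, 0.06, 0.034]]
[[297.3, 0.0, 258.3], [0.0, 297.3, 190.9], [0.0, 0.0, 1.0]] [[0.249, 0.926, 0.283, 0.209], [-0.968, 0.238, 0.073, -0.49], [0.0, -0.292, 0.956, 0.386], [0.0, 0.0, 0.0, 1.0]]
```

View pics/wr0.png

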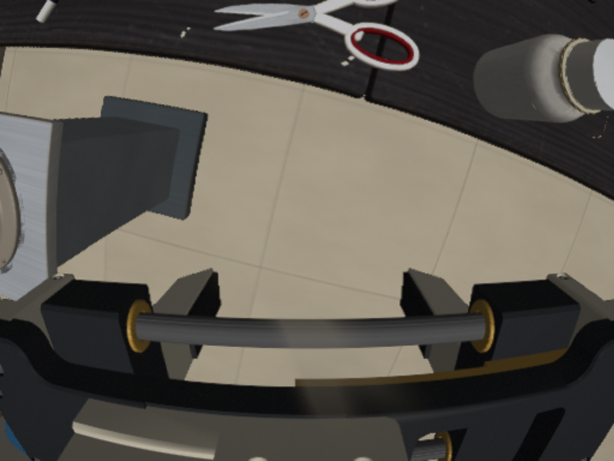

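The wrist picture shows the fingers at the bottom, with image up being tool +x and image right being tool +y. There is nothing of the work in view yet. I'm moving over the handle.

Request:
step_arm(commands=[{"translation": [0,0,-6],"roll": -0.12},{"translation": [0,0,-6],"roll": -0.12},{"translation": [0,0,-6],"roll": -0.12},{"translation": [0,0,-6],"roll": -0.12},{"translation": [0,0,-6],"roll": -0.12},{"translation": [0,0,-6],"roll": -0.12},{"translation": [0,0,-6],"roll": -0.12},{"translation": [0,0,-6],"roll": -0.12},{"translation": [0,0,-6],"roll": -0.12},{"translation": [0,0,-6],"roll": -0.12},{"translation": [0,0,0],"roll": -0.1}], fingers=0.3)

```text
time: 2.17
tool_pos: [0.1309, -0.5089, 0.288]
tool_rot: [3.141, 0.002, 1.558]
contact_force: [-0.1, -0.2, -0.6]
opening: 0.0286
grip_force: 0.0
```

Request:
step_arm(commands=[{"translation": [33.7,21.1,0],"roll": 0},{"translation": [33.7,21.1,0],"roll": 0},{"translation": [33.7,21.1,0],"roll": 0},{"translation": [33.7,21.1,0],"roll": 0},{"translation": [33.7,21.1,0],"roll": 0},{"translation": [33.7,21.1,0],"roll": 0},{"translation": [33.7,21.1,0],"roll": 0},{"translation": [33.7,21.1,0],"roll": 0},{"translation": [33.7,21.1,0],"roll": 0},{"translation": [33.7,21.1,0],"roll": 0},{"translation": [33.7,21.1,0],"roll": 0},{"translation": [33.7,21.1,0],"roll": 0},{"translation": [33.7,21.1,0],"roll": 0},{"translation": [33.7,21.1,0],"roll": 0},{"translation": [33.7,21.1,0],"roll": 0},{"translation": [33.7,21.1,0],"roll": 0},{"translation": [33.7,21.1,0],"roll": 0},{"translation": [0,0,0],"roll": 0},{"translation": [0,0,0],"roll": 0}])

```text
time: 3.75
tool_pos: [0.5007, 0.0592, 0.2861]
tool_rot: [-3.141, 0.0, 1.555]
contact_force: [-0.2, -0.3, -0.7]
opening: 0.0275
grip_force: 0.0
```

```bash
python3 - <<'E'
from h import *
o=observe();print(np.round(o['tool_pos'],4),np.round(o['tool_rot'],4),o['opening'],np.round(o['qpos'],2),o['time'])
snap('wrist','wr1',1.5)
k=get_calibration('wrist');print(np.round(k['world_from_camera'],3).tolist())
for n in ['drawer_handle','start_top','mixer_front','carrier_grip']: print(n,[(np.round(d['at'],3).tolist(),round(d['confidence'],2)) for d in search_frame('wrist',n)][:3])
E
```

```text
[0.5007 0.0592 0.2861] [-3.1405e+00  2.0000e-04  1.5555e+00] 0.027454993514621745 [-0.03  0.26  1.47 -0.    1.41 -0.02] 3.75
[[1.0, 0.016, 0.005, 0.502], [-0.017, 0.956, 0.294, 0.137], [-0.0, -0.294, 0.956, 0.445], [0.0, 0.0, 0.0, 1.0]]
drawer_handle [([0.65, 0.077, 0.083], 0.64)]
start_top [([0.724, 0.055, 0.166], 0.7), ([0.516, 0.278, 0.001], 0.28)]
mixer_front [([0.722, 0.071, 0.136], 0.72)]
carrier_grip [([0.518, 0.278, 0.004], 0.71), ([0.649, 0.074, 0.082], 0.39)]
```

View pics/wr1.png

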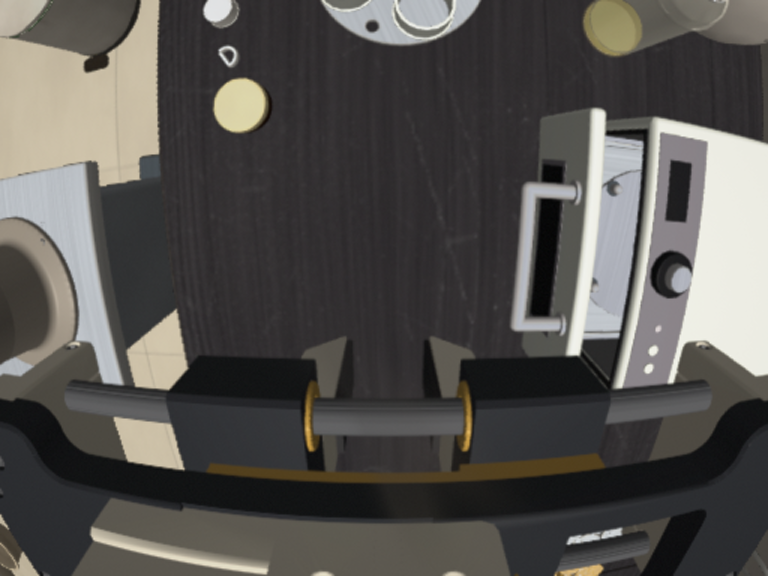

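The handle bar shows from (530,190) to (519,325), the button top at (678,278), and the panel's top edge from (603,112) to (583,355). Two studs of the drive plate are visible.

```bash
python3 - <<'E'
from h import *
f=lambda uv,z:np.round(unproj('wrist',np.array(uv)/1.5,z),4).tolist()
print('bar ends',f([[526,190],[526,215],[522,280],[519,322]],.112))
print('button',f([678,278],.164))
print('panel top outer edge', f([[588,115],[567,340]],.133),'inner',f([[604,113],[586,345]],.133))
print('mixer front edge', f([[652,120],[615,375]],.142))
print('studs',f([[615,188],[595,285]],.048))
E
```

```text
bar ends [[0.6088, 0.1077, 0.112], [0.6094, 0.0882, 0.112], [0.6089, 0.0355, 0.112], [0.6091, -0.0008, 0.112]]
button [[0.7245, 0.0504, 0.164]]
panel top outer edge [[0.6509, 0.1675, 0.133], [0.6456, -0.0098, 0.133]] inner [[0.6646, 0.1704, 0.133], [0.664, -0.0154, 0.133]]
mixer front edge [[0.703, 0.1687, 0.142], [0.693, -0.0414, 0.142]]
studs [[0.723, 0.1079, 0.048], [0.7091, 0.0098, 0.048]]
```

Request:
step_arm(commands=[{"translation": [-1,36,0],"roll": 0},{"translation": [-1,36,0],"roll": 0},{"translation": [-1.5,36,0],"roll": 0},{"translation": [0,0,30],"roll": 0},{"translation": [0,0,30],"roll": 0},{"translation": [0,0,30],"roll": 0},{"translation": [0,0,30],"roll": 0},{"translation": [0,0,15],"roll": 0},{"translation": [0,0,0],"roll": 0}])

```text
time: 4.75
tool_pos: [0.6058, 0.0507, 0.1478]
tool_rot: [-3.134, 0.0, 1.55]
contact_force: [-0.9, 0.2, -0.3]
opening: 0.0277
grip_force: 0.0
```

Request:
step_arm(commands=[{"translation": [0,0,12],"roll": 0},{"translation": [0,0,12],"roll": 0},{"translation": [0,0,12],"roll": 0},{"translation": [0,0,12],"roll": 0},{"translation": [0,0,0],"roll": 0},{"translation": [0,0,0],"roll": 0}])

```text
time: 5.25
tool_pos: [0.6086, 0.0513, 0.1048]
tool_rot: [3.141, 0.0, 1.551]
contact_force: [-0.4, -0.0, 0.6]
opening: 0.0278
grip_force: 0.0
```

Request:
step_arm(commands=[{"translation": [0,0,0],"roll": 0},{"translation": [0,0,0],"roll": 0},{"translation": [0,0,0],"roll": 0},{"translation": [0,0,0],"roll": 0},{"translation": [0,0,0],"roll": 0}], fingers=0, grip_force=20)

```text
time: 5.67
tool_pos: [0.6085, 0.0518, 0.1048]
tool_rot: [3.14, 0.0, 1.552]
contact_force: [-2.7, -0.1, 5.7]
opening: 0.0108
grip_force: 20.0
```

Request:
step_arm(commands=[{"translation": [0,-12,0],"roll": 0},{"translation": [0,-12,0],"roll": 0},{"translation": [0,-12,0],"roll": 0},{"translation": [0,-12,0],"roll": 0},{"translation": [0,-12,0],"roll": 0},{"translation": [0,-12,0],"roll": 0},{"translation": [0,-12,0],"roll": 0},{"translation": [0,-12,0],"roll": 0},{"translation": [0,-12,0],"roll": 0},{"translation": [0,-12,0],"roll": 0},{"translation": [0,-12,0],"roll": 0},{"translation": [0,-12,0],"roll": 0},{"translation": [0,-12,0],"roll": 0},{"translation": [0,-12,0],"roll": 0},{"translation": [0,-5,0],"roll": 0},{"translation": [0,0,0],"roll": 0}])

```text
time: 7.0
tool_pos: [0.4348, 0.0569, 0.1048]
tool_rot: [3.14, -0.003, 1.551]
contact_force: [-1.2, 9.3, 6.7]
opening: 0.0114
grip_force: 20.0
```

Request:
step_arm(commands=[{"translation": [0,-3,0],"roll": 0},{"translation": [0,-3,0],"roll": 0},{"translation": [0,0,0],"roll": 0}])

```text
time: 7.25
tool_pos: [0.4343, 0.0569, 0.1049]
tool_rot: [3.129, -0.003, 1.551]
contact_force: [14.2, 10.5, -8.6]
opening: 0.0113
grip_force: 20.0
```

Request:
step_arm(commands=[{"translation": [0,0,0],"roll": 0},{"translation": [0,0,0],"roll": 0},{"translation": [0,0,0],"roll": 0},{"translation": [0,0,0],"roll": 0},{"translation": [0,0,-15],"roll": 0},{"translation": [0,0,-30],"roll": 0},{"translation": [0,0,-30],"roll": 0},{"translation": [0,0,-30],"roll": 0},{"translation": [0,0,-30],"roll": 0},{"translation": [0,0,-30],"roll": 0},{"translation": [-20,40,0],"roll": 0},{"translation": [-20,35,0],"roll": 0},{"translation": [-20,35,0],"roll": 0},{"translation": [-20,35,0],"roll": 0},{"translation": [0,0,0],"roll": 0},{"translation": [0,0,0],"roll": 0}], fingers=0.3)

```text
time: 8.58
tool_pos: [0.5705, -0.0272, 0.2668]
tool_rot: [-3.138, -0.0, 1.55]
contact_force: [0.1, 0.3, -0.3]
opening: 0.0278
grip_force: 0.0
```

```bash
python3 - <<'E'
from h import *
o=observe();print(np.round(o['tool_pos'],4),np.round(o['tool_rot'],4))
im=snap('wrist','wr2',1.5); np.save('wr2.npy',im)
k=get_calibration('wrist');np.save('k2.npy',k['world_from_camera'])
t=snap('top'); np.save('top2.npy',t)
for n in ['drive_top','start_top']: print(n,[(np.round(d['at'],3).tolist(),round(d['confidence'],2)) for d in search_frame('wrist',n)][:3])
E
```

```text
[ 0.5705 -0.0272  0.2668] [-3.1384e+00 -4.0000e-04  1.5497e+00]
drive_top [([0.596, 0.055, 0.035], 0.58)]
start_top [([0.726, 0.055, 0.167], 0.65)]
```

View pics/wr2.png

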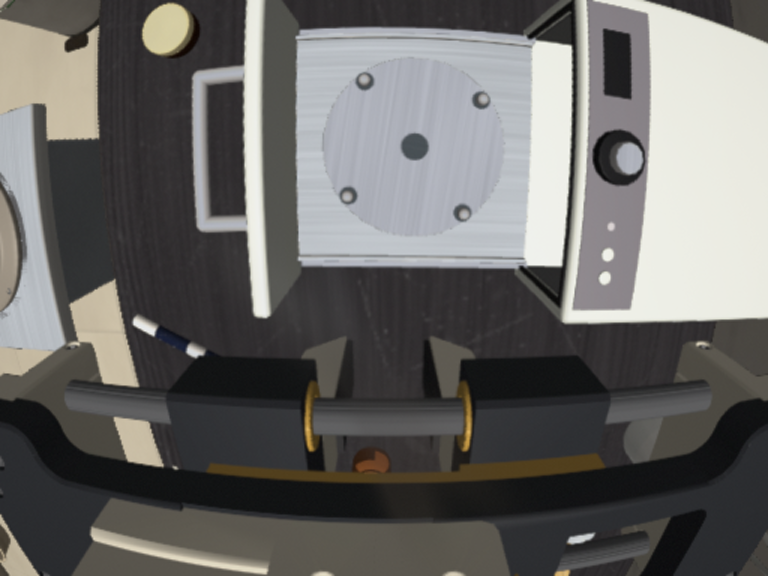

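The drawer is right out. The studs are at (365,80), (482,99), (348,195) and (463,213), with the plate's middle at (415,147).

```bash
python3 - <<'E'
from h import *
K=get_calibration('wrist')['camera_matrix'];c={'camera_matrix':K,'world_from_camera':np.load('k2.npy')}
s=unproj('wrist',np.array([[365,80],[482,99],[348,195],[463,213]])/1.5,.047,c)
print(np.round(s,4)); m=s.mean(0);print('mean',m, 'centre',unproj('wrist',np.array([415,147])/1.5,.034,c))
d=s-m;print(np.hypot(d[:,0],d[:,1]),np.degrees(np.arctan2(d[:,1],d[:,0])))
# refine with blobs
import cv2
im=np.load('wr2.npy');g=cv2.cvtColor(im,cv2.COLOR_RGB2GRAY)
cv2.imwrite('pics/crop2.png',cv2.resize(im[30:160,200:350,::-1],None,fx=4,fy=4,interpolation=cv2.INTER_CUBIC))
t=np.load('top2.npy');cv2.imwrite('pics/crop3.png',cv2.resize(t[175:245,110:185,::-1],None,fx=8,fy=8,interpolation=cv2.INTER_CUBIC))
E
```

```text
[[0.5543 0.1161 0.047 ]
 [0.6525 0.0998 0.047 ]
 [0.5374 0.0179 0.047 ]
 [0.6358 0.0009 0.047 ]]
mean [0.59500021 0.05866666 0.047     ] centre [[0.59566799 0.05785244 0.034     ]]
[0.07038071 0.07067224 0.07051435 0.07075428] [ 125.351555     35.59476722 -144.7080834   -54.7758177 ]
```

View pics/crop2.png

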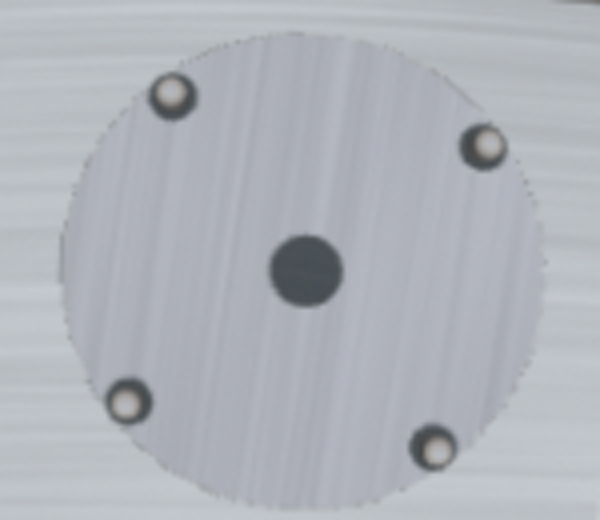

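Request:
step_arm(commands=[{"translation": [35,-8,0],"roll": 0},{"translation": [35,-8,0],"roll": 0},{"translation": [35,-8,0],"roll": 0},{"translation": [35,-8,0],"roll": 0},{"translation": [35,-8,0],"roll": 0},{"translation": [35,-8,0],"roll": 0},{"translation": [35,-8,0],"roll": 0},{"translation": [36,-8,0],"roll": 0},{"translation": [0,0,0],"roll": 0},{"translation": [0,0,0],"roll": 0},{"translation": [0,0,0],"roll": 0}], fingers=0.55)

```text
time: 9.7
tool_pos: [0.5107, 0.2562, 0.2692]
tool_rot: [3.141, 0.0, 1.553]
contact_force: [-0.5, -0.5, 0.7]
opening: 0.0505
grip_force: 0.0
```

```bash
python3 - <<'E'
from h import *
o=observe();print(np.round(o['tool_pos'],4),np.round(o['tool_rot'],4))
k=get_calibration('wrist');np.save('k3.npy',k['world_from_camera'])
im=read_camera('wrist');np.save('wr3.npy',im)
print(np.round(k['world_from_camera'],4).tolist())
p=proj('wrist',[.513,.333,.01],k)[0];print(p)
x,y=int(p[0])-100,max(0,int(p[1])-90)
cv2.imwrite('pics/crop4.png',cv2.resize(im[y:y+150,x:x+200,::-1],None,fx=4,fy=4,interpolation=cv2.INTER_CUBIC));print(x,y)
for n in ['carrier_base','carrier_grip']: print(n,[(np.round(d['at'],3).tolist(),round(d['confidence'],2)) for d in search_frame('wrist',n)][:3])
E
```

```text
[0.5107 0.2562 0.2692] [3.1408e+00 4.0000e-04 1.5531e+00]
[[0.9998, 0.0174, 0.0035, 0.5128], [-0.0177, 0.9558, 0.2936, 0.3348], [0.0018, -0.2936, 0.9559, 0.428], [0.0, 0.0, 0.0, 1.0]]
[257.98547585 103.534761  ]
157 13
carrier_base [([0.517, 0.335, 0.005], 0.92)]
carrier_grip [([0.518, 0.337, 0.008], 0.97)]
```

View pics/crop4.png

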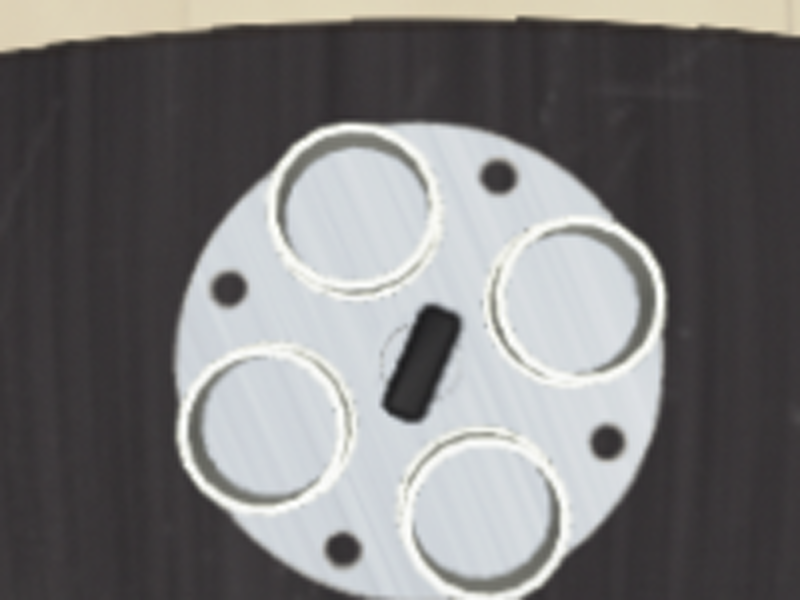

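The carrier's holes show at crop (498,177), (229,289), (606,442) and (343,549), and the black grip bar at (422,362) with its long axis along (437,312)-(406,413). It is a quarter-turn symmetric fit, so only the angle modulo 90° matters.

```bash
python3 - <<'E'
from h import *
K=get_calibration('wrist')['camera_matrix']
def an(uv,z,kf):
    c={'camera_matrix':K,'world_from_camera':np.load(kf)}
    s=unproj('wrist',uv,z,c)[:,:2];m=s.mean(0);d=s-m
    a=np.degrees(np.arctan2(d[:,1],d[:,0]));a90=a%90;print(np.round(m,4),np.round(np.hypot(*d.T),4),np.round(a,2),'mod90 mean',a90.mean());return a90.mean()
cr=lambda uv:(np.array(uv)+.5)/4-.5+np.array([157,13])
an(cr([[498,177],[229,289],[606,442],[343,549]]),.007,'k3.npy')
an((np.array([[172,93],[487,144],[126,403],[436,450]])+.5)/4-.5+np.array([200,30]),.047,'k2.npy')
an((np.array([[173,96],[483,147],[129,401],[433,448]])+.5)/4-.5+np.array([200,30]),.040,'k2.npy')
c={'camera_matrix':K,'world_from_camera':np.load('k3.npy')}
e=unproj('wrist',cr([[440,310],[403,417],[423,362]]),.076,c);print(np.round(e,4),np.degrees(np.arctan2(*(e[0]-e[1])[[1,0]])))
E
```

```text
[0.5178 0.3333] [0.072  0.0718 0.0718 0.0718] [  66.7   156.75  -23.34 -113.24] mod90 mean 66.71932133589745
[0.5945 0.0588] [0.071  0.0713 0.0714 0.0713] [ 125.36   35.57 -144.63  -54.62] mod90 mean 35.42211994329444
[0.5946 0.0587] [0.0713 0.0713 0.0712 0.0714] [ 125.37   35.51 -144.57  -54.71] mod90 mean 35.4016071516045
[[0.5233 0.349  0.076 ]
 [0.512  0.3175 0.076 ]
 [0.5181 0.3337 0.076 ]] 70.24137020451069
```

Request:
step_arm(commands=[{"translation": [0,0,0],"roll": 0.1},{"translation": [0,0,0],"roll": 0.1},{"translation": [0,0,0],"roll": 0.1},{"translation": [0,0,0],"roll": 0.0885},{"translation": [25,-8,0],"roll": 0},{"translation": [25,-8,0],"roll": 0},{"translation": [23.9,-7.9,0],"roll": 0},{"translation": [0,0,30],"roll": 0},{"translation": [0,0,35],"roll": 0},{"translation": [0,0,35],"roll": 0},{"translation": [0,0,35],"roll": 0},{"translation": [0,0,35],"roll": 0},{"translation": [0,0,0],"roll": 0},{"translation": [0,0,0],"roll": 0},{"translation": [0,0,0],"roll": 0}])

```text
time: 11.1
tool_pos: [0.5203, 0.3334, 0.1008]
tool_rot: [3.14, -0.002, 1.162]
contact_force: [0.0, 0.2, -0.0]
opening: 0.0504
grip_force: 0.0
```

```bash
python3 - <<'E'
from h import *
o=observe();print(np.round(o['tool_pos'],4),np.degrees(o['tool_rot']))
for c in ['top']:
  read_camera(c)
  for n in ['carrier_base']: print(n,[(np.round(d['at'],3).tolist(),round(d['confidence'],2)) for d in search_frame(c,n)][:3])
E
```

```text
[0.5203 0.3334 0.1008] [ 1.79883386e+02 -1.26588818e-01  6.65881397e+01]
carrier_base [([0.505, 0.31, 0.008], 0.64)]
```

Request:
step_arm(commands=[{"translation": [-0.8,-1.8,12],"roll": 0},{"translation": [0,0,12],"roll": 0},{"translation": [0,0,12],"roll": 0},{"translation": [0,0,12],"roll": 0},{"translation": [0,0,0],"roll": 0},{"translation": [0,0,0],"roll": 0}])

```text
time: 11.7
tool_pos: [0.5167, 0.3334, 0.0505]
tool_rot: [-3.141, 0.001, 1.163]
contact_force: [-0.2, -0.6, -0.3]
opening: 0.0505
grip_force: 0.0
```

Request:
step_arm(commands=[{"translation": [0,0,0],"roll": 0},{"translation": [0,0,0],"roll": 0},{"translation": [0,0,0],"roll": 0},{"translation": [0,0,0],"roll": 0},{"translation": [0,0,0],"roll": 0},{"translation": [0,0,0],"roll": 0}], fingers=0, grip_force=35)

```text
time: 12.2
tool_pos: [0.5174, 0.3338, 0.0523]
tool_rot: [3.14, -0.002, 1.163]
contact_force: [-1.4, 1.5, 5.7]
opening: 0.0151
grip_force: 3.2
```

```bash
python3 - <<'E'
from h import *
o=observe();print(np.round(o['tool_pos'],4),np.degrees(o['tool_rot']),o['opening'],o['grip_force'],o['contact_force'])
k=get_calibration('wrist');np.save('k5.npy',k['world_from_camera'])
im=read_camera('wrist');np.save('wr5.npy',im)
cv2.imwrite('pics/wr5.png',cv2.resize(im[:260,100:400,::-1],None,fx=2.3,fy=2.3,interpolation=cv2.INTER_CUBIC))
E
```

```text
[0.5174 0.3338 0.0523] [ 1.79912291e+02 -8.96436241e-02  6.66558500e+01] 0.01512897948464325 3.1665884659742005 [-1.39873775  1.53937593  5.69475411]
```

View pics/wr5.png

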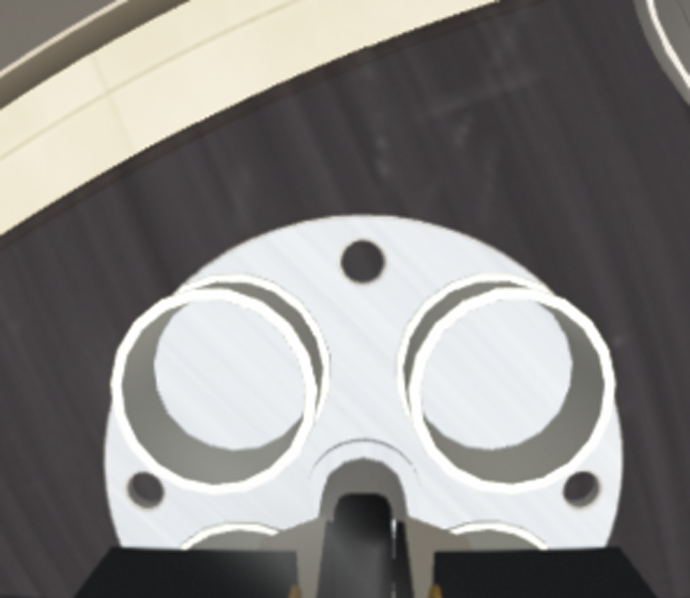

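The carrier is between the fingers. Three holes are visible, at crop (363,261), (146,490) and (581,488). I'm finishing the grip and lifting.

Request:
step_arm(commands=[{"translation": [0,0,0],"roll": 0},{"translation": [0,0,0],"roll": 0},{"translation": [0,0,-5],"roll": 0},{"translation": [0,0,-10],"roll": 0},{"translation": [0,0,-30],"roll": 0},{"translation": [0,0,-30],"roll": 0},{"translation": [0,0,-30],"roll": 0},{"translation": [0,0,-30],"roll": 0},{"translation": [0,0,0],"roll": 0},{"translation": [0,0,0],"roll": 0},{"translation": [0,0,0],"roll": 0}])

```text
time: 13.17
tool_pos: [0.5159, 0.3331, 0.1844]
tool_rot: [-3.14, 0.002, 1.163]
contact_force: [1.4, 0.9, -4.6]
opening: 0.0135
grip_force: 36.7
```

```bash
python3 - <<'E'
from h import *
o=observe();print(np.round(o['tool_pos'],4),np.degrees(o['tool_rot']),o['opening'],o['grip_force'],o['contact_force'])
k=get_calibration('wrist');np.save('k6.npy',k['world_from_camera'])
im=read_camera('wrist');np.save('wr6.npy',im)
def blobs(im):
    g=cv2.cvtColor(im,cv2.COLOR_RGB2GRAY);out=[]
    for (u,v) in [(363,261),(146,490),(581,488)]:
        x,y=int(u/2.3+100),int(v/2.3);w=im[y-9:y+10,x-9:x+10].astype(float).mean(2)
        m=np.clip(150-w,0,None);m[m<30]=0
        n,l,s,c=cv2.connectedComponentsWithStats((w<140).astype(np.uint8));j=max(range(1,n),key=lambda i:-np.hypot(*(c[i]-9)))
        mm=(cv2.dilate((l==j).astype(np.uint8),np.ones((3,3)))>0)*np.clip(190-w,0,None)
        Y,X=np.mgrid[:19,:19];out.append([x-9+(X*mm).sum()/mm.sum(),y-9+(Y*mm).sum()/mm.sum()])
    return np.array(out)
def ana(im,kf,z,tp,psi):
    c={'camera_matrix':get_calibration('wrist')['camera_matrix'],'world_from_camera':np.load(kf)}
    b=blobs(im);s=unproj('wrist',b,z,c)[:,:2];m=(s[1]+s[2])/2;d=s-m
    print(np.round(b,2).tolist(),'centre',np.round(m,4),np.round(np.hypot(*d.T),4),np.degrees(np.arctan2(d[:,1],d[:,0]))%90)
    R=np.array([[np.cos(psi),np.sin(psi)],[np.sin(psi),-np.cos(psi)]]);print('centre in tool xy mm',1e3*R@(m-tp))
ana(np.load('wr5.npy'),'k5.npy',.006,np.array([.5174,.3338]),np.radians(66.656))
dz=o['tool_pos'][2]-.0523
ana(im,'k6.npy',.006+dz,o['tool_pos'][:2],o['tool_rot'][2])
E
```

```text
[0.5159 0.3331 0.1844] [-1.79911285e+02  1.14410843e-01  6.66501427e+01] 0.013496102065424877 36.723336071299855 [ 1.37745457  0.91412014 -4.55863426]
[[257.29, 113.3], [162.96, 212.41], [352.14, 211.9]] centre [0.5178 0.3328] [0.0724 0.0724 0.0724] [66.74198999 66.77447357 66.77447357]
centre in tool xy mm [-0.7910164   0.79100676]
[[257.96, 113.3], [163.71, 212.41], [352.94, 212.24]] centre [0.5166 0.3315] [0.0726 0.0725 0.0725] [66.8236789  66.71834017 66.71834017]
centre in tool xy mm [-1.15294544  1.17599536]
```

Request:
step_arm(commands=[{"translation": [0,0,-20],"roll": 0.09},{"translation": [0,0,-20],"roll": 0.09},{"translation": [0,0,-20],"roll": 0.09},{"translation": [0,0,-20],"roll": 0.09},{"translation": [0,0,-20],"roll": 0.09},{"translation": [0,0,-16],"roll": 0.096},{"translation": [-18.8,22.4,0],"roll": 0},{"translation": [-18.8,22.4,0],"roll": 0},{"translation": [-18.8,22.4,0],"roll": 0},{"translation": [-18.8,22.4,0],"roll": 0},{"translation": [-18.8,22.4,0],"roll": 0},{"translation": [-18.8,22.4,0],"roll": 0},{"translation": [-18.8,22.4,0],"roll": 0},{"translation": [-18.8,22.4,0],"roll": 0},{"translation": [-18.8,22.4,0],"roll": 0},{"translation": [-18.8,22.4,0],"roll": 0},{"translation": [-18.8,22.4,0],"roll": 0},{"translation": [-18.8,22.4,0],"roll": 0},{"translation": [0,0,0],"roll": 0},{"translation": [0,0,0],"roll": 0}])

```text
time: 14.88
tool_pos: [0.4877, -0.0174, 0.3]
tool_rot: [-3.139, 0.002, 0.614]
contact_force: [-0.3, 0.1, -3.9]
opening: 0.0136
grip_force: 35.4
```

Request:
step_arm(commands=[{"translation": [0,0,0],"roll": 0},{"translation": [0,0,0],"roll": 0},{"translation": [0,0,0],"roll": 0}])

```text
time: 15.13
tool_pos: [0.4883, -0.0152, 0.3013]
tool_rot: [-3.141, 0.001, 0.619]
contact_force: [0.2, 0.4, -3.7]
opening: 0.0139
grip_force: 35.4
```

```bash
python3 - <<'E'
from h import *
o=observe();print(np.round(o['tool_pos'],4),np.degrees(o['tool_rot']),o['opening'],o['grip_force'],o['contact_force'])
np.save('tp7.npy',np.r_[o['tool_pos'],o['tool_rot']])
k=get_calibration('wrist');np.save('k7.npy',k['world_from_camera'])
im=read_camera('wrist');np.save('wr7.npy',im)
print(proj('wrist',[[.594+.072*np.cos(a),.0588+.072*np.sin(a),.044] for a in np.radians(35.4+np.arange(0,360,90))],k))
cv2.imwrite('pics/wr7.png',cv2.resize(im[:270,110:410,::-1],None,fx=2.2,fy=2.2,interpolation=cv2.INTER_CUBIC))
E
```

```text
[ 0.4883 -0.0152  0.3013] [-1.79955623e+02  2.97215468e-02  3.54579541e+01] 0.013919792687766736 35.38636628029053 [ 0.16964147  0.39865556 -3.68567428]
[[258.19952247  18.07103201]
 [206.08111251  68.53469547]
 [258.102122   118.62363017]
 [310.23277973  68.60912446]]
```

View pics/wr7.png

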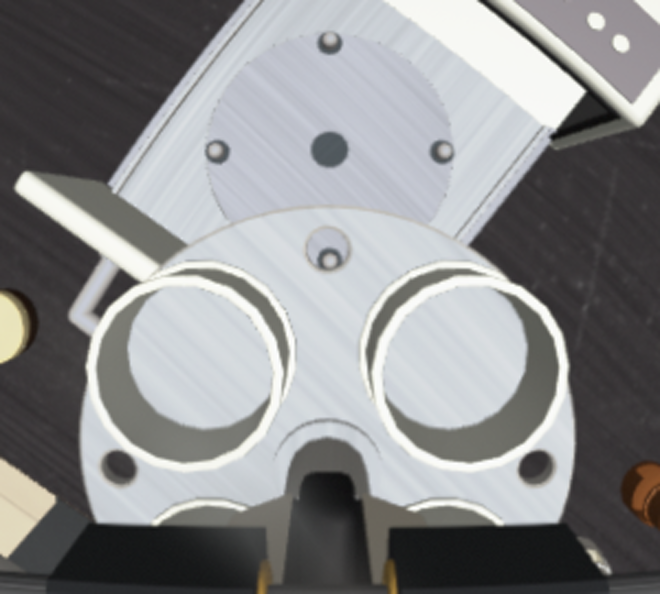

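All four studs are in view, at crop (330,42), (217,151), (442,151) and (329,259), the last one through a carrier hole. The carrier holes are at (328,248), (119,467) and (537,467), so the camera bias cancels in a direct comparison.

```bash
cat > fit.py <<'E'
from h import *
K=get_calibration('wrist')['camera_matrix'];c={'camera_matrix':K,'world_from_camera':np.load('k7.npy')}
tp=np.load('tp7.npy');psi=tp[5]
R=np.array([[np.cos(psi),np.sin(psi)],[np.sin(psi),-np.cos(psi)]])
cr=lambda uv:(np.array(uv)+.5)/2.2-.5+np.array([110,0])
ang=lambda d:np.degrees(np.arctan2(d[1],d[0]))
# studs
s=unproj('wrist',cr([[330,42],[217,151],[329,259],[442,151]]),.044,c)[:,:2]
ms=(s[1]+s[3])/2;m2=s.mean(0);print('stud centre',ms,m2,'r',np.hypot(*(s-m2).T),'ang',ang(s[0]-s[2]),ang(s[1]-s[3])-90,'hub',unproj('wrist',cr([330,149]),.034,c))
h=unproj('wrist',cr([[328,248],[119,467],[537,467]]),tp[2]-.0523+.006,c)[:,:2]
mh=(h[1]+h[2])/2;print('carrier centre',mh,'r',np.hypot(*(h-mh).T),'ang',ang(h[0]-mh),ang(h[1]-h[2])-90)
print('move tool xy mm',1e3*R@(m2-mh),1e3*R@(ms-mh),'carrier in tool',1e3*R@(mh-tp[:2]),'psi',np.degrees(psi))
print('target TCP',tp[:2]+m2-mh)
E
python3 fit.py
```

```text
stud centre [0.59528989 0.05739591] [0.59528898 0.05741278] r [0.07062324 0.07066144 0.07060528 0.07068997] ang 35.20441161034829 35.5145347268936 hub [[0.59612018 0.05760481 0.034     ]]
carrier centre [ 0.48923555 -0.01667615] r [0.07287013 0.07273672 0.07273672] ang 35.500514320057334 35.4563030864181
move tool xy mm [129.36430261   1.17365303] [129.35525957   1.18792325] carrier in tool [-0.09302642  1.70001122] psi 35.45795408204886
target TCP [0.59437856 0.05885148]
```

Request:
step_arm(commands=[{"translation": [26,0.2,0],"roll": 0},{"translation": [26,0.2,0],"roll": 0},{"translation": [26,0.2,0],"roll": 0},{"translation": [26,0.2,0],"roll": 0},{"translation": [25.4,0.2,0],"roll": 0},{"translation": [0,0,20],"roll": 0},{"translation": [0,0,30],"roll": 0},{"translation": [0,0,30],"roll": 0},{"translation": [0,0,30],"roll": 0},{"translation": [0,0,30],"roll": 0},{"translation": [0,0,25],"roll": 0},{"translation": [0,0,20],"roll": 0},{"translation": [0,0,0],"roll": 0},{"translation": [0,0,0],"roll": 0},{"translation": [0,0,0],"roll": 0},{"translation": [0,0,0],"roll": 0}])

```text
time: 16.52
tool_pos: [0.5957, 0.0581, 0.1187]
tool_rot: [3.139, -0.003, 0.618]
contact_force: [-0.0, -0.3, -3.6]
opening: 0.0132
grip_force: 35.3
```

```bash
python3 - <<'E'
from h import *
o=observe();print(np.round(o['tool_pos'],4),np.degrees(o['tool_rot']),o['opening'],o['grip_force'],o['contact_force'])
p=o['tool_rot'][2];R=np.array([[np.cos(p),np.sin(p)],[np.sin(p),-np.cos(p)]])
print(1e3*R@(np.array([.594,.0588])-o['tool_pos'][:2]))
E
```

```text
[0.5957 0.0581 0.1187] [ 1.79870423e+02 -1.65575333e-01  3.53931960e+01] 0.013181065252867342 35.25759974423181 [-0.01536449 -0.26981128 -3.61221171]
[-0.98839431 -1.60195683]
```

Request:
step_arm(commands=[{"translation": [0,0,5],"roll": 0},{"translation": [0,0,5],"roll": 0},{"translation": [0,0,3],"roll": 0},{"translation": [0,0,3],"roll": 0},{"translation": [0,0,3],"roll": 0},{"translation": [0,0,0],"roll": 0}])

```text
time: 17.02
tool_pos: [0.594, 0.0578, 0.0969]
tool_rot: [-3.141, 0.001, 0.617]
contact_force: [-0.2, 0.0, -4.0]
opening: 0.0137
grip_force: 35.2
```

Request:
step_arm(commands=[{"translation": [0,0,2],"roll": 0},{"translation": [0,0,2],"roll": 0},{"translation": [0,0,0],"roll": 0}])

```text
time: 17.27
tool_pos: [0.5943, 0.0578, 0.0933]
tool_rot: [-3.141, 0.0, 0.617]
contact_force: [0.5, 0.3, -3.9]
opening: 0.0136
grip_force: 35.2
```

Request:
step_arm(commands=[{"translation": [0,0,2],"roll": 0},{"translation": [0,0,2],"roll": 0},{"translation": [0,0,1.5],"roll": 0},{"translation": [0,0,0],"roll": 0},{"translation": [0,0,0],"roll": 0}])

```text
time: 17.68
tool_pos: [0.5944, 0.0578, 0.0881]
tool_rot: [-3.142, 0.0, 0.617]
contact_force: [0.6, 0.3, -3.5]
opening: 0.0136
grip_force: 35.2
```

Request:
step_arm(commands=[{"translation": [0,0,1],"roll": 0},{"translation": [0,0,1],"roll": 0},{"translation": [0,0,0],"roll": 0}])

```text
time: 17.93
tool_pos: [0.5948, 0.0578, 0.0866]
tool_rot: [3.141, -0.001, 0.617]
contact_force: [0.3, -0.7, -0.2]
opening: 0.0137
grip_force: 35.0
```

Request:
step_arm(commands=[{"translation": [0,0,0],"roll": 0},{"translation": [0,0,0],"roll": 0},{"translation": [0,0,0],"roll": 0},{"translation": [0,0,0],"roll": 0},{"translation": [0,0,0],"roll": 0},{"translation": [0,0,-10],"roll": 0},{"translation": [0,0,-20],"roll": 0},{"translation": [0,0,-30],"roll": 0},{"translation": [0,0,-40],"roll": 0},{"translation": [0,0,-40],"roll": 0},{"translation": [0,0,-40],"roll": 0},{"translation": [0,0,-30],"roll": 0}], fingers=0.4)

```text
time: 18.93
tool_pos: [0.5947, 0.0579, 0.3011]
tool_rot: [3.139, -0.004, 0.617]
contact_force: [0.8, 1.0, 1.5]
opening: 0.0369
grip_force: 0.0
```

Request:
step_arm(commands=[{"translation": [-26.9,18.9,0],"roll": 0},{"translation": [-26.9,18.9,0],"roll": 0},{"translation": [-26.9,18.9,0],"roll": 0},{"translation": [-26.9,18.9,0],"roll": 0},{"translation": [-26.9,18.9,0],"roll": 0},{"translation": [-26.9,18.9,0],"roll": 0},{"translation": [-26.9,18.9,0],"roll": 0},{"translation": [-26.9,18.9,0],"roll": 0},{"translation": [-26.9,18.9,0],"roll": 0},{"translation": [-26.9,18.9,0],"roll": 0},{"translation": [-26.9,18.9,0],"roll": 0},{"translation": [-26.9,18.9,0],"roll": 0},{"translation": [-26.9,18.9,0],"roll": 0},{"translation": [-26.9,18.9,0],"roll": 0},{"translation": [0,0,0],"roll": 0},{"translation": [0,0,0],"roll": 0},{"translation": [0,0,0],"roll": 0}])

```text
time: 20.35
tool_pos: [0.4405, -0.3755, 0.2967]
tool_rot: [3.141, -0.0, 0.617]
contact_force: [0.0, -0.0, 1.0]
opening: 0.0364
grip_force: 0.0
```

```bash
python3 - <<'E'
from h import *
o=observe();print(np.round(o['tool_pos'],4),np.degrees(o['tool_rot']),np.round(o['qpos'],2))
k=get_calibration('wrist');np.save('k8.npy',k['world_from_camera'])
im=read_camera('wrist');np.save('wr8.npy',im)
cv2.imwrite('pics/wr8.png',cv2.resize(im[:,:,::-1],None,fx=1.5,fy=1.5,interpolation=cv2.INTER_CUBIC))
for n in ['sample_0_mid']: print(n,[(np.round(d['at'],3).tolist(),round(d['confidence'],2)) for d in search_frame('wrist',n)])
t=read_camera('top')
for n in ['carrier_base','sample_0_mid']: print(n,[(np.round(d['at'],3).tolist(),round(d['confidence'],2)) for d in search_frame('top',n)])
cv2.imwrite('pics/top8.png',cv2.resize(t[90:190,180:280,::-1],None,fx=6,fy=6,interpolation=cv2.INTER_CUBIC))
E
```

```text
[ 0.4405 -0.3755  0.2967] [ 1.79992101e+02 -2.08415424e-02  3.53481932e+01] [-0.84  0.4   1.24  0.    1.5   0.12]
sample_0_mid []
carrier_base [([0.59, 0.06, 0.042], 0.72)]
sample_0_mid [([0.757, 0.053, 0.143], 0.63)]
```

View pics/wr8.png

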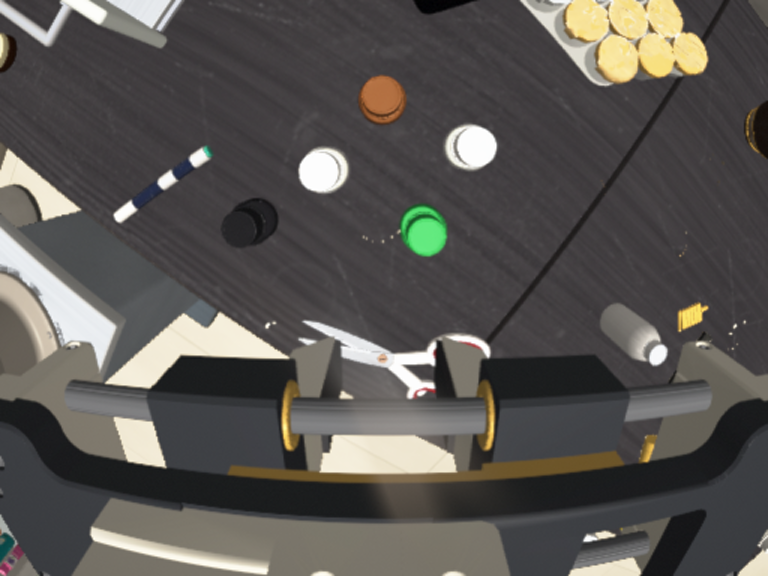

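Two white-capped vials are at (475,146) and (320,170). The amber (382,98), green (425,232) and black (245,225) ones are the look-alikes, and no other white vial shows.

```bash
python3 - <<'E'
from h import *
K=get_calibration('wrist')['camera_matrix'];c={'camera_matrix':K,'world_from_camera':np.load('k8.npy')}
im=np.load('wr8.npy');w=(im.min(2)>225).astype(np.uint8)
n,l,s,ce=cv2.connectedComponentsWithStats(w)
for i in range(1,n):
    if s[i,4]>150 and 130<ce[i][0]<350 and ce[i][1]<180:
        print(np.round(ce[i],1),s[i],np.round(unproj('wrist',ce[i],.068,c),4))
cap=np.array([[475,146],[320,170]])/1.5
print(unproj('wrist',cap,.068,c).round(4))
a=np.radians(80.4)
for j in range(4): 
    b=np.radians(-9.6+90*j);print('cup',j,np.round([.5945+.056*np.cos(b),.0578+.056*np.sin(b)],4))
E
```

```text
[317.3  97.3] [305  84  26  27 523] [[ 0.5576 -0.3882  0.068 ]]
[214.  113.5] [200 100  31  28 622] [[ 0.4621 -0.2914  0.068 ]]
[[ 0.5571 -0.3875  0.068 ]
 [ 0.4618 -0.2906  0.068 ]]
cup 0 [0.6497 0.0485]
cup 1 [0.6038 0.113 ]
cup 2 [0.5393 0.0671]
cup 3 [0.5852 0.0026]
```

Request:
step_arm(commands=[{"translation": [0,0,0],"roll": -0.1123},{"translation": [0,0,0],"roll": -0.1123},{"translation": [0,0,0],"roll": -0.1123},{"translation": [0,0,0],"roll": -0.1123},{"translation": [0,0,0],"roll": -0.1123},{"translation": [0,0,0],"roll": -0.1123},{"translation": [0,0,0],"roll": -0.1123},{"translation": [-13,29,20],"roll": 0},{"translation": [-13,29,20],"roll": 0},{"translation": [-13,29,20],"roll": 0},{"translation": [-13,29,20],"roll": 0},{"translation": [0,0,0],"roll": 0},{"translation": [0,0,0],"roll": 0},{"translation": [0,0,0],"roll": 0}], fingers=0.55)

```text
time: 21.77
tool_pos: [0.5465, -0.446, 0.2166]
tool_rot: [-3.142, 0.0, 1.404]
contact_force: [0.2, -0.3, 0.4]
opening: 0.0504
grip_force: 0.0
```

```bash
cat > caps.py <<'E'
from h import *
o=observe();tp=o['tool_pos'];psi=o['tool_rot'][2];print(np.round(tp,4),np.degrees(psi))
k=get_calibration('wrist');im=read_camera('wrist')
R=np.array([[np.cos(psi),np.sin(psi)],[np.sin(psi),-np.cos(psi)]])
w=(im.min(2)>215).astype(np.uint8)
n,l,s,ce=cv2.connectedComponentsWithStats(w)
for i in range(1,n):
    if s[i,4]>150:
        P=unproj('wrist',ce[i],.068,k)[0]
        if .3<P[0]<.65 and -.5<P[1]<-.2: print(np.round(ce[i],1),s[i],np.round(P,4),'tool mm',np.round(1e3*R@(P[:2]-tp[:2]),1), 'diam',round(1e3*np.hypot(*(unproj('wrist',[s[i,0],ce[i][1]],.068,k)-unproj('wrist',[s[i,0]+s[i,2],ce[i][1]],.068,k))[0,:2]),1))
E
python3 caps.py
```

```text
[ 0.5465 -0.446   0.2166] 80.45860148052627
[156.1  52.2] [137  35  43  37 911] [ 0.4644 -0.2933  0.068 ] tool mm [ 136.9 -106.2] diam 48.9
[258.6 120.4] [242 103  35  36 967] [ 0.558  -0.3869  0.068 ] tool mm [60.1  1.6] diam 36.0
[106.7 194.8] [  70  136   96  102 1400] [ 0.3663 -0.4363  0.068 ] tool mm [ -20.3 -179.3] diam 133.5
```

Request:
step_arm(commands=[{"translation": [30,0.3,0],"roll": 0},{"translation": [30,0.3,0],"roll": 0},{"translation": [0,0,30],"roll": 0},{"translation": [0,0,30],"roll": 0},{"translation": [0,0,30],"roll": 0},{"translation": [0,0,30],"roll": 0},{"translation": [0,0,20],"roll": 0},{"translation": [0,0,15],"roll": 0},{"translation": [0,0,12],"roll": 0},{"translation": [0,0,0],"roll": 0},{"translation": [0,0,0],"roll": 0},{"translation": [0,0,0],"roll": 0}])

```text
time: 22.82
tool_pos: [0.5576, -0.3882, 0.0517]
tool_rot: [3.138, 0.002, 1.403]
contact_force: [0.2, -0.4, 1.0]
opening: 0.0503
grip_force: 0.0
```

Request:
step_arm(commands=[{"translation": [0,0,0],"roll": 0},{"translation": [0,0,0],"roll": 0},{"translation": [0,0,0],"roll": 0},{"translation": [0,0,0],"roll": 0},{"translation": [0,0,0],"roll": 0},{"translation": [0,0,0],"roll": 0}], fingers=0, grip_force=15)

```text
time: 23.32
tool_pos: [0.5572, -0.3878, 0.0501]
tool_rot: [3.14, 0.001, 1.403]
contact_force: [-0.5, -0.1, 5.3]
opening: 0.0344
grip_force: 15.1
```

```bash
python3 - <<'E'
from h import *
o=observe();print(np.round(o['tool_pos'],4),o['opening'],o['grip_force'])
im=read_camera('wrist');np.save('wr9.npy',im);np.save('k9.npy',get_calibration('wrist')['world_from_camera'])
cv2.imwrite('pics/wr9.png',cv2.resize(im[100:330,150:370,::-1],None,fx=2.6,fy=2.6,interpolation=cv2.INTER_CUBIC))
E
```

```text
[ 0.5572 -0.3878  0.0501] 0.03442229907129513 15.106232757025282
```

View pics/wr9.png

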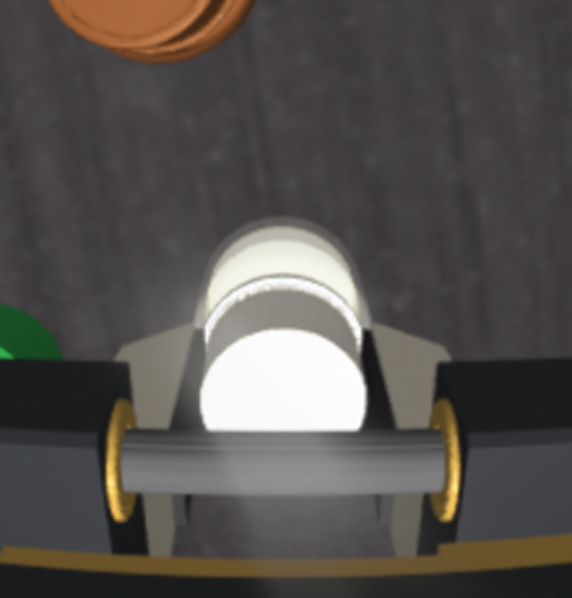

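The vial's cap is between the fingers, with its front edge at crop (283,328).

```bash
python3 - <<'E'
from h import *
c={'camera_matrix':get_calibration('wrist')['camera_matrix'],'world_from_camera':np.load('k9.npy')}
P=unproj('wrist',[150+283.5/2.6-.5,100+328.5/2.6-.5],.068,c)[0]
psi=1.403;tp=np.array([.5572,-.3878]);R=np.array([[np.cos(psi),np.sin(psi)],[np.sin(psi),-np.cos(psi)]])
d=1e3*R@(P[:2]-tp);print(P,d,'centre x in tool',d[0]-18)
cup=np.array([.6038,.1130]);d=cup-tp;print('to cup1',1e3*R@d)
cup=np.array([.5852,.0026]);d=cup-tp;print('to cup3',1e3*R@d)
E
```

```text
[ 0.56112733 -0.3716498   0.068     ] [16.57927507  1.17492157] centre x in tool -1.420724927154307
to cup1 [501.54902977 -37.69311253]
to cup3 [389.5931895  -37.59397151]
```

Request:
step_arm(commands=[{"translation": [0,0,-10],"roll": 0},{"translation": [0,0,-30],"roll": 0},{"translation": [0,0,-35],"roll": 0},{"translation": [0,0,-40],"roll": 0},{"translation": [0,0,-35],"roll": 0},{"translation": [35.9,-2.7,0],"roll": 0},{"translation": [35.9,-2.7,0],"roll": 0},{"translation": [35.9,-2.7,0],"roll": 0},{"translation": [35.9,-2.7,0],"roll": 0},{"translation": [35.9,-2.7,0],"roll": 0},{"translation": [35.9,-2.7,0],"roll": 0},{"translation": [35.9,-2.7,0],"roll": 0},{"translation": [35.9,-2.7,0],"roll": 0},{"translation": [35.9,-2.7,0],"roll": 0},{"translation": [35.9,-2.7,0],"roll": 0},{"translation": [35.9,-2.7,0],"roll": 0},{"translation": [35.9,-2.7,0],"roll": 0},{"translation": [35.9,-2.7,0],"roll": 0},{"translation": [35.4,-2.6,0],"roll": 0}])

```text
time: 24.95
tool_pos: [0.603, 0.1158, 0.1995]
tool_rot: [-3.141, 0.0, 1.404]
contact_force: [0.5, 0.3, 0.1]
opening: 0.0348
grip_force: 14.9
```

Request:
step_arm(commands=[{"translation": [0,0,0],"roll": 0},{"translation": [0,0,0],"roll": 0},{"translation": [0,0,30],"roll": 0},{"translation": [0,0,30],"roll": 0},{"translation": [0,0,15],"roll": 0},{"translation": [0,0,0],"roll": 0},{"translation": [0,0,0],"roll": 0},{"translation": [0,0,0],"roll": 0}])

```text
time: 25.62
tool_pos: [0.6042, 0.113, 0.1257]
tool_rot: [3.14, -0.0, 1.402]
contact_force: [-0.6, 0.7, -0.2]
opening: 0.0353
grip_force: 14.9
```

```bash
python3 - <<'E'
from h import *
o=observe();print(np.round(o['tool_pos'],4),np.degrees(o['tool_rot']),o['opening'],o['grip_force'],o['contact_force'])
k=get_calibration('wrist');im=read_camera('wrist');np.save('wr10.npy',im);np.save('k10.npy',k['world_from_camera'])
cv2.imwrite('pics/wr10.png',cv2.resize(im[90:330,140:400,::-1],None,fx=2.4,fy=2.4,interpolation=cv2.INTER_CUBIC))
print('cups',proj('wrist',[[.6038,.113,.074],[.5852,.0026,.074]],k).round(1).tolist(),o['time'])
E
```

```text
[0.6042 0.113  0.1257] [ 1.79887328e+02 -1.26098734e-02  8.03451663e+01] 0.03534098784583694 14.945180422146223 [-0.58512011  0.70910672 -0.24555577]
cups [[256.2, 208.9], [256.8, 321.3]] 25.6167
```

View pics/wr10.png

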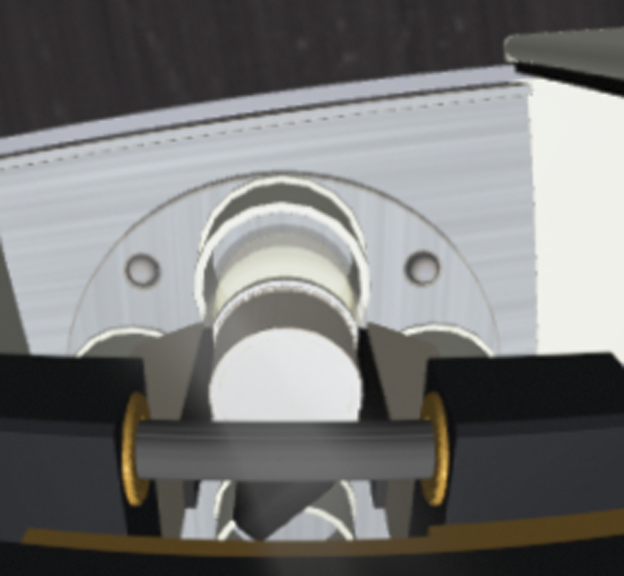

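The carrier is seated, with studs showing in its holes at (142,270) and (422,268), and the vial is centred over cup 1 at (283,260). I'm lowering it.

Request:
step_arm(commands=[{"translation": [0,0,6],"roll": 0},{"translation": [0,0,6],"roll": 0},{"translation": [0,0,6],"roll": 0},{"translation": [0,0,6],"roll": 0},{"translation": [0,0,5],"roll": 0},{"translation": [0,0,0],"roll": 0},{"translation": [0,0,0],"roll": 0}])

```text
time: 26.25
tool_pos: [0.6031, 0.1139, 0.0946]
tool_rot: [-3.141, 0.0, 1.403]
contact_force: [0.2, 0.2, -1.6]
opening: 0.0343
grip_force: 14.9
```

Request:
step_arm(commands=[{"translation": [0,0,1.5],"roll": 0},{"translation": [0,0,1.5],"roll": 0},{"translation": [0,0,0],"roll": 0},{"translation": [0,0,0],"roll": 0}])

```text
time: 26.58
tool_pos: [0.6034, 0.1139, 0.0923]
tool_rot: [3.141, 0.0, 1.403]
contact_force: [0.6, -1.0, -0.6]
opening: 0.0349
grip_force: 14.9
```

Request:
step_arm(commands=[{"translation": [0,0,0],"roll": 0},{"translation": [0,0,0],"roll": 0},{"translation": [0,0,0],"roll": 0},{"translation": [0,0,0],"roll": 0},{"translation": [0,0,-10],"roll": 0},{"translation": [0,0,-20],"roll": 0},{"translation": [0,0,-35],"roll": 0},{"translation": [0,0,-35],"roll": 0},{"translation": [0,0,-26],"roll": 0}], fingers=0.5)

```text
time: 27.33
tool_pos: [0.6039, 0.114, 0.2221]
tool_rot: [3.138, -0.001, 1.404]
contact_force: [0.2, 0.8, 0.3]
opening: 0.0456
grip_force: 0.0
```

Request:
step_arm(commands=[{"translation": [-37.1,-5.5,0],"roll": 0},{"translation": [-37.1,-5.5,0],"roll": 0},{"translation": [-37.1,-5.5,0],"roll": 0},{"translation": [-37.1,-5.5,0],"roll": 0},{"translation": [-37.1,-5.5,0],"roll": 0},{"translation": [-37.1,-5.5,0],"roll": 0},{"translation": [-37.1,-5.5,0],"roll": 0},{"translation": [-37.1,-5.5,0],"roll": 0},{"translation": [-37.1,-5.5,0],"roll": 0},{"translation": [-37.1,-5.5,0],"roll": 0},{"translation": [-37.1,-5.5,0],"roll": 0},{"translation": [-37.1,-5.5,0],"roll": 0},{"translation": [-37.1,-5.5,0],"roll": 0},{"translation": [0,0,0],"roll": 0},{"translation": [0,0,0],"roll": 0},{"translation": [0,0,0],"roll": 0}])

```text
time: 28.67
tool_pos: [0.4525, -0.3493, 0.2186]
tool_rot: [3.141, -0.0, 1.403]
contact_force: [0.9, 0.5, -0.3]
opening: 0.0461
grip_force: 0.0
```

```bash
python3 caps.py
```

```text
[ 0.4525 -0.3493  0.2186] 80.37485393045284
[254.7 118.8] [238 101  35  36 965] [ 0.4604 -0.2881  0.068 ] tool mm [61.7 -2.4] diam 36.2
[163.5 219.3] [142 190  41  48 639] [ 0.3362 -0.3811  0.068 ] tool mm [ -50.7 -109.3] diam 51.5
```

Request:
step_arm(commands=[{"translation": [30.8,-1.7,0],"roll": 0},{"translation": [30.8,-1.7,0],"roll": 0},{"translation": [0,0,30],"roll": 0},{"translation": [0,0,30],"roll": 0},{"translation": [0,0,30],"roll": 0},{"translation": [0,0,30],"roll": 0},{"translation": [0,0,20],"roll": 0},{"translation": [0,0,15],"roll": 0},{"translation": [0,0,13],"roll": 0},{"translation": [0,0,0],"roll": 0},{"translation": [0,0,0],"roll": 0},{"translation": [0,0,0],"roll": 0}])

```text
time: 29.72
tool_pos: [0.4603, -0.2881, 0.0513]
tool_rot: [3.14, 0.001, 1.405]
contact_force: [0.8, -0.5, -0.0]
opening: 0.0461
grip_force: 0.0
```

Request:
step_arm(commands=[{"translation": [0,0,0],"roll": 0},{"translation": [0,0,0],"roll": 0},{"translation": [0,0,0],"roll": 0},{"translation": [0,0,0],"roll": 0},{"translation": [0,0,0],"roll": 0},{"translation": [0,0,0],"roll": 0}], fingers=0, grip_force=15)

```text
time: 30.22
tool_pos: [0.4599, -0.2888, 0.0511]
tool_rot: [3.14, 0.001, 1.403]
contact_force: [0.8, 0.3, 6.5]
opening: 0.0349
grip_force: 15.1
```

```bash
python3 - <<'E'
from h import *
o=observe();tp=o['tool_pos'][:2];psi=o['tool_rot'][2];print(np.round(o['tool_pos'],4),np.degrees(psi),o['opening'],o['grip_force'])
k=get_calibration('wrist');im=read_camera('wrist')
R=np.array([[np.cos(psi),np.sin(psi)],[np.sin(psi),-np.cos(psi)]])
g=np.load('wr9.npy');u=258
print('front edge rows ref/now',[int(np.argmax(i[200:260,u].min(1)>215))+200 for i in (g,im)])
print('to cup3',1e3*R@(np.array([.5852,.0026])-tp))
E
```

```text
[ 0.4599 -0.2888  0.0511] 80.39882594485088 0.034892928273863165 15.050391838594805
front edge rows ref/now [200, 200]
to cup3 [308.26177152  74.96721424]
```

Request:
step_arm(commands=[{"translation": [0,0,-10],"roll": 0},{"translation": [0,0,-30],"roll": 0},{"translation": [0,0,-35],"roll": 0},{"translation": [0,0,-40],"roll": 0},{"translation": [0,0,-35],"roll": 0},{"translation": [34.3,8.3,0],"roll": 0},{"translation": [34.3,8.3,0],"roll": 0},{"translation": [34.3,8.3,0],"roll": 0},{"translation": [34.3,8.3,0],"roll": 0},{"translation": [34.3,8.3,0],"roll": 0},{"translation": [34.3,8.3,0],"roll": 0},{"translation": [34.3,8.3,0],"roll": 0},{"translation": [34.3,8.3,0],"roll": 0},{"translation": [34.3,8.6,0],"roll": 0},{"translation": [0,0,0],"roll": 0},{"translation": [0,0,0],"roll": 0}])

```text
time: 31.6
tool_pos: [0.5848, 0.0051, 0.2003]
tool_rot: [-3.141, 0.0, 1.407]
contact_force: [0.1, -0.3, -0.3]
opening: 0.0352
grip_force: 14.9
```

Request:
step_arm(commands=[{"translation": [0,0,30],"roll": 0},{"translation": [0,0,30],"roll": 0},{"translation": [0,0,14],"roll": 0},{"translation": [0,0,0],"roll": 0},{"translation": [0,0,0],"roll": 0},{"translation": [0,0,0],"roll": 0}])

```text
time: 32.1
tool_pos: [0.5851, 0.0025, 0.1275]
tool_rot: [3.14, 0.0, 1.402]
contact_force: [-0.1, -0.3, -0.0]
opening: 0.0347
grip_force: 14.8
```

```bash
python3 - <<'E'
from h import *
o=observe();print(np.round(o['tool_pos'],4),np.degrees(o['tool_rot']),o['opening'],o['grip_force'],o['contact_force'])
k=get_calibration('wrist');im=read_camera('wrist')
cv2.imwrite('pics/wr11.png',cv2.resize(im[90:330,140:400,::-1],None,fx=2.4,fy=2.4,interpolation=cv2.INTER_CUBIC))
E
```

```text
[0.5851 0.0025 0.1275] [1.79921521e+02 1.18311757e-02 8.03491346e+01] 0.034677106686316614 14.842182539628084 [-0.11760083 -0.31232184 -0.04698666]
```

View pics/wr11.png

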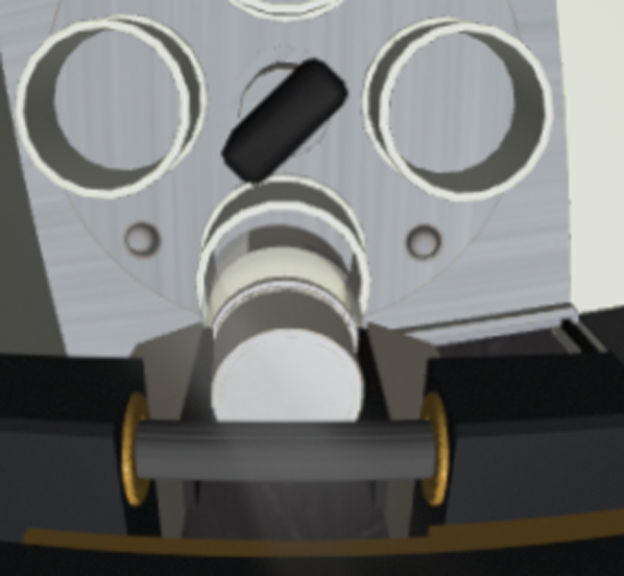

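The vial is centred over cup 3 at (283,260). Studs show in the holes at (142,240) and (423,240). I'm lowering it.

Request:
step_arm(commands=[{"translation": [0,0,6],"roll": 0},{"translation": [0,0,6],"roll": 0},{"translation": [0,0,6],"roll": 0},{"translation": [0,0,6],"roll": 0},{"translation": [0,0,6],"roll": 0},{"translation": [0,0,0],"roll": 0},{"translation": [0,0,0],"roll": 0}])

```text
time: 32.73
tool_pos: [0.5846, 0.0035, 0.0956]
tool_rot: [-3.141, 0.0, 1.403]
contact_force: [0.5, -1.0, -0.1]
opening: 0.0353
grip_force: 14.8
```

Request:
step_arm(commands=[{"translation": [0,0,2],"roll": 0},{"translation": [0,0,1.5],"roll": 0},{"translation": [0,0,0],"roll": 0},{"translation": [0,0,0],"roll": 0}])

```text
time: 33.07
tool_pos: [0.585, 0.0034, 0.093]
tool_rot: [3.141, 0.0, 1.403]
contact_force: [0.8, 0.5, 1.4]
opening: 0.035
grip_force: 14.9
```

Request:
step_arm(commands=[{"translation": [0,0,0],"roll": 0},{"translation": [0,0,0],"roll": 0},{"translation": [0,0,0],"roll": 0},{"translation": [0,0,0],"roll": 0},{"translation": [0,0,-10],"roll": 0},{"translation": [0,0,-20],"roll": 0},{"translation": [0,0,-35],"roll": 0},{"translation": [0,0,-35],"roll": 0},{"translation": [0,0,-35],"roll": 0},{"translation": [0,0,-35],"roll": 0},{"translation": [-15,0,-35],"roll": 0},{"translation": [0,0,0],"roll": 0},{"translation": [0,0,0],"roll": 0},{"translation": [0,0,0],"roll": 0}], fingers=0.5)

```text
time: 34.23
tool_pos: [0.5819, -0.0113, 0.2976]
tool_rot: [-3.141, 0.0, 1.403]
contact_force: [0.7, 0.2, -0.5]
opening: 0.0457
grip_force: 0.0
```

```bash
python3 - <<'E'
from h import *
o=observe();print(np.round(o['tool_pos'],4),o['time'])
k=get_calibration('wrist');im=read_camera('wrist')
q=proj('wrist',[[.6038,.113,.110],[.5852,.0026,.110]],k);print(q.round(1))
w=(im.min(2)>225).astype(np.uint8);n,l,s,ce=cv2.connectedComponentsWithStats(w)
for i in range(1,n):
    if s[i,4]>150: print(np.round(ce[i],1),s[i],np.round(unproj('wrist',ce[i],.110,k)[0],4))
x,y=q.mean(0).astype(int)
cv2.imwrite('pics/wr12.png',cv2.resize(im[max(0,y-110):y+110,x-130:x+130,::-1],None,fx=2.6,fy=2.6,interpolation=cv2.INTER_CUBIC))
for n in ['sample_0_mid','carrier_base']: print(n,[(np.round(d['at'],3).tolist(),round(d['confidence'],2)) for d in search_frame('wrist',n)])
E
```

```text
[ 0.5819 -0.0113  0.2976] 34.2333
[[258.   61.9]
 [258.1 157.1]]
[438.3 121. ] [  360    12   144   191 12286] [0.8277 0.0165 0.11  ]
[160.8 127.6] [ 144   27   39  198 1105] [0.4761 0.0594 0.11  ]
[340.4  98.6] [ 324   29   32  141 2425] [0.6925 0.0571 0.11  ]
[257.7  61.9] [246  50  27  25 348] [0.6034 0.113  0.11  ]
[255.7 155.9] [238 133  38  40 634] [0.5827 0.0045 0.11  ]
sample_0_mid []
carrier_base [([0.597, 0.059, 0.037], 0.93)]
```

View pics/wr12.png

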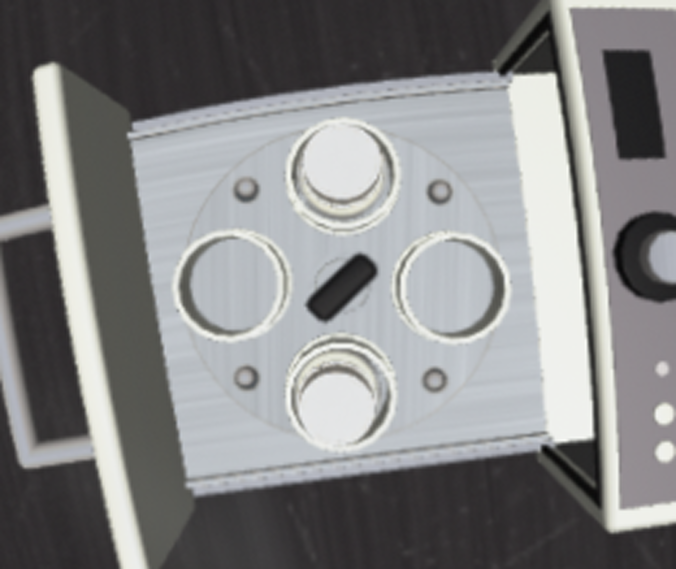

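The wrist picture shows both vials upright in opposite cups, at (343,165) and (338,408), with all four studs through the carrier's holes and the carrier flat. Next I push the drawer shut.

Request:
step_arm(commands=[{"translation": [0,0,0],"roll": 0.1186},{"translation": [0,0,0],"roll": 0.1186},{"translation": [0,0,0],"roll": 0.1186},{"translation": [0,0,0],"roll": 0.1186},{"translation": [0,0,0],"roll": 0.1186},{"translation": [0,0,0],"roll": 0.1186},{"translation": [0,0,0],"roll": 0.1186},{"translation": [0,0,0],"roll": 0.1186},{"translation": [0,0,0],"roll": 0.1186},{"translation": [0,0,0],"roll": 0.1186},{"translation": [0,0,0],"roll": 0.1186},{"translation": [0,0,0],"roll": 0.1186},{"translation": [-36.7,-13.1,0],"roll": 0},{"translation": [-36.7,-13.1,0],"roll": 0},{"translation": [-36.7,-13.1,0],"roll": 0},{"translation": [-36.7,-13.1,0],"roll": 0},{"translation": [-36.7,-13.1,0],"roll": 0},{"translation": [0,0,0],"roll": 0},{"translation": [0,0,0],"roll": 0}], fingers=0)

```text
time: 35.97
tool_pos: [0.3986, 0.0585, 0.2976]
tool_rot: [3.142, 0.0, -0.018]
contact_force: [0.0, 0.8, -0.0]
opening: 0.0006
grip_force: 0.0
```

```bash
python3 - <<'E'
from h import *
o=observe();print(np.round(o['tool_pos'],4),np.degrees(o['tool_rot']),np.round(o['qpos'],2),o['opening'])
c={'camera_matrix':get_calibration('wrist')['camera_matrix'],'world_from_camera':np.load('k2.npy')}
print('button from wr2',unproj('wrist',(np.array([629,157])+.5)/1.5-.5,.164,c))
k=get_calibration('wrist');im=read_camera('wrist')
print('btn px',proj('wrist',[[.7235,.054,.164],[.4345,.0575,.112]],k))
print([(np.round(d['at'],3).tolist(),round(d['confidence'],2)) for d in search_frame('wrist','start_top')])
E
```

```text
[0.3986 0.0585 0.2976] [ 1.79995411e+02  1.82005438e-02 -1.03402027e+00] [-0.04  0.06  1.69 -0.    1.39  1.54] 0.0005572476220527426
button from wr2 [[0.72650666 0.055598   0.164     ]]
btn px [[ 256.24421856 -104.50934561]
 [ 257.8783384   140.75606605]]
[([0.498, 0.066, 0.025], 0.28)]
```

Request:
step_arm(commands=[{"translation": [0,0,33],"roll": 0},{"translation": [0,0,33],"roll": 0},{"translation": [0,0,33],"roll": 0},{"translation": [0,0,33],"roll": 0},{"translation": [0,0,33],"roll": 0},{"translation": [0,0,33],"roll": 0},{"translation": [0,0,0],"roll": 0},{"translation": [5,0,0],"roll": 0},{"translation": [5,0,0],"roll": 0},{"translation": [5,0,0],"roll": 0},{"translation": [5,0,0],"roll": 0},{"translation": [5,0,0],"roll": 0},{"translation": [8,0,0],"roll": 0},{"translation": [8,0,0],"roll": 0},{"translation": [8,0,0],"roll": 0}])

```text
time: 37.32
tool_pos: [0.4502, 0.0568, 0.1001]
tool_rot: [3.141, -0.001, -0.02]
contact_force: [-2.5, -0.4, 1.7]
opening: 0.0001
grip_force: 1.3
```

Request:
step_arm(commands=[{"translation": [10,0,0],"roll": 0},{"translation": [10,0,0],"roll": 0},{"translation": [10,0,0],"roll": 0},{"translation": [10,0,0],"roll": 0},{"translation": [10,0,0],"roll": 0},{"translation": [10,0,0],"roll": 0},{"translation": [10,0,0],"roll": 0},{"translation": [10,0,0],"roll": 0},{"translation": [10,0,0],"roll": 0},{"translation": [10,0,0],"roll": 0},{"translation": [10,0,0],"roll": 0},{"translation": [10,0,0],"roll": 0},{"translation": [10,0,0],"roll": 0},{"translation": [10,0,0],"roll": 0},{"translation": [10,0,0],"roll": 0},{"translation": [5,0,0],"roll": 0},{"translation": [0,0,0],"roll": 0}])

```text
time: 38.73
tool_pos: [0.6058, 0.0537, 0.0995]
tool_rot: [-3.141, -0.002, -0.02]
contact_force: [0.3, -0.1, 0.2]
opening: 0.0004
grip_force: 0.0
```

Request:
step_arm(commands=[{"translation": [4,0,0],"roll": 0},{"translation": [4,0,0],"roll": 0},{"translation": [4,0,0],"roll": 0},{"translation": [4,0,0],"roll": 0},{"translation": [3,0,0],"roll": 0}])

```text
time: 39.15
tool_pos: [0.6233, 0.0534, 0.0995]
tool_rot: [3.142, 0.0, -0.02]
contact_force: [-2.5, -1.2, -0.8]
opening: 0.0003
grip_force: 1.0
```

Request:
step_arm(commands=[{"translation": [2,0,0],"roll": 0},{"translation": [2,0,0],"roll": 0},{"translation": [2,0,0],"roll": 0}])

```text
time: 39.4
tool_pos: [0.6275, 0.0533, 0.0994]
tool_rot: [3.141, 0.004, -0.02]
contact_force: [-13.6, -0.2, 6.7]
opening: 0.0007
grip_force: 6.8
```

Request:
step_arm(commands=[{"translation": [1.5,0,0],"roll": 0},{"translation": [0,0,0],"roll": 0},{"translation": [0,0,0],"roll": 0},{"translation": [0,0,0],"roll": 0}])

```text
time: 39.73
tool_pos: [0.6275, 0.0533, 0.0995]
tool_rot: [3.141, 0.007, -0.02]
contact_force: [-12.6, -0.5, 6.5]
opening: 0.0004
grip_force: 6.5
```

Request:
step_arm(commands=[{"translation": [-5,0,0],"roll": 0},{"translation": [-12,0,0],"roll": 0},{"translation": [-12,0,0],"roll": 0},{"translation": [0,0,-30],"roll": 0},{"translation": [0,0,-30],"roll": 0},{"translation": [0,0,-30],"roll": 0},{"translation": [0,0,-30],"roll": 0},{"translation": [0,0,0],"roll": 0},{"translation": [0,0,0],"roll": 0},{"translation": [0,0,0],"roll": 0}])

```text
time: 40.57
tool_pos: [0.6016, 0.0538, 0.2193]
tool_rot: [3.142, -0.0, -0.02]
contact_force: [-0.0, -0.5, -0.4]
opening: 0.0007
grip_force: 0.0
```

```bash
python3 - <<'E'
from h import *
o=observe();print(np.round(o['tool_pos'],4),np.degrees(o['tool_rot']))
k=get_calibration('wrist');im=read_camera('wrist')
p=proj('wrist',[[.7255,.054,.164],[.6445,.054,.112]],k);print(p)
for n in ['start_top','drawer_handle']: print(n,[(np.round(d['at'],3).tolist(),round(d['confidence'],2)) for d in search_frame('wrist',n)])
x,y=p[0].round().astype(int)
w=im[max(0,y-30):y+30,x-30:x+30].astype(int)
g=cv2.medianBlur(cv2.cvtColor(im,cv2.COLOR_RGB2GRAY),3)
m=(g<70).astype(np.uint8);n,l,s,ce=cv2.connectedComponentsWithStats(m)
for i in range(1,n):
    if 100<s[i,4]<4000 and ce[i][1]<150: print(np.round(ce[i],1),s[i],np.round(unproj('wrist',ce[i],.15,k)[0],4))
t=read_camera('top')
for n in ['start_top','drawer_handle','black_bottle_mid','tall_bottle_mid','amber_jar_mid']: print(n,[(np.round(d['at'],3).tolist(),round(d['confidence'],2)) for d in search_frame('top',n)])
E
```

```text
[0.6016 0.0538 0.2193] [ 1.79998199e+02 -2.08916364e-02 -1.13306519e+00]
[[253.24169651  43.02667566]
 [256.13732117 144.20747827]]
start_top [([0.726, 0.053, 0.165], 0.65)]
drawer_handle [([0.686, 0.061, 0.132], 0.77)]
[253.7  46.5] [ 229   21   50   48 1161] [0.7256 0.0539 0.15  ]
[171.5  49.1] [ 143   35   57   30 1441] [0.7279 0.1174 0.15  ]
[254.  118.4] [ 200  100  110   38 3987] [0.6699 0.0548 0.15  ]
start_top [([0.689, -0.267, 0.066], 0.53)]
drawer_handle []
black_bottle_mid [([0.689, -0.267, 0.065], 0.73)]
tall_bottle_mid []
amber_jar_mid []
```

Request:
step_arm(commands=[{"translation": [31,-0.7,0],"roll": 0},{"translation": [31,-0.7,0],"roll": 0},{"translation": [31,-0.7,0],"roll": 0},{"translation": [31,-0.6,0],"roll": 0},{"translation": [0,0,0],"roll": 0},{"translation": [0,0,20],"roll": 0},{"translation": [0,0,20],"roll": 0},{"translation": [0,0,8],"roll": 0},{"translation": [0,0,0],"roll": 0},{"translation": [0,0,0],"roll": 0}])

```text
time: 41.85
tool_pos: [0.7254, 0.0541, 0.1721]
tool_rot: [3.142, 0.0, -0.02]
contact_force: [-0.2, -1.0, 0.1]
opening: 0.0005
grip_force: 0.0
```

Request:
step_arm(commands=[{"translation": [0,0,3],"roll": 0},{"translation": [0,0,3],"roll": 0},{"translation": [0,0,3],"roll": 0},{"translation": [0,0,2],"roll": 0},{"translation": [0,0,1],"roll": 0},{"translation": [0,0,0],"roll": 0},{"translation": [0,0,0],"roll": 0}])

```text
time: 42.43
tool_pos: [0.726, 0.054, 0.1603]
tool_rot: [3.142, -0.001, -0.02]
contact_force: [1.2, -0.1, 3.7]
opening: 0.0002
grip_force: 1.4
```

Contact with the button, with the spring force showing. I'm pressing further.

Request:
step_arm(commands=[{"translation": [0,0,1.5],"roll": 0},{"translation": [0,0,1.5],"roll": 0},{"translation": [0,0,1],"roll": 0},{"translation": [0,0,0],"roll": 0},{"translation": [0,0,0],"roll": 0}])

```text
time: 42.85
tool_pos: [0.726, 0.054, 0.1581]
tool_rot: [3.141, -0.003, -0.02]
contact_force: [-1.6, -0.8, 12.7]
opening: -0.0
grip_force: 5.8
```

Fully down, at z = 0.158 and 12.7 N. I'm retreating.

Request:
step_arm(commands=[{"translation": [0,0,-10],"roll": 0},{"translation": [0,0,-30],"roll": 0},{"translation": [0,0,-30],"roll": 0},{"translation": [0,0,-30],"roll": 0},{"translation": [-35,0,0],"roll": 0},{"translation": [-35,0,0],"roll": 0},{"translation": [-35,0,0],"roll": 0},{"translation": [0,0,0],"roll": 0},{"translation": [0,0,0],"roll": 0},{"translation": [0,0,0],"roll": 0},{"translation": [0,0,0],"roll": 0}])

```text
time: 43.77
tool_pos: [0.6219, 0.056, 0.2559]
tool_rot: [3.141, -0.001, -0.02]
contact_force: [0.0, -0.3, 0.6]
opening: 0.0005
grip_force: 0.0
```

```bash
python3 - <<'E'
from h import *
k=get_calibration('wrist');im=read_camera('wrist')
# drawer: gap between panel and mixer front should be gone; handle bar position
for n in ['start_top','drawer_handle','drive_top']: print(n,[(np.round(d['at'],3).tolist(),round(d['confidence'],2)) for d in search_frame('wrist',n)])
print(hand_in())
E
```

```text
start_top [([0.728, 0.058, 0.167], 0.96)]
drawer_handle [([0.684, 0.06, 0.13], 0.97)]
drive_top []
the job is handed in; nothing more can be done
None
```

I seated the carrier on its studs, stood both glass vials upright in cups of their own, pushed the drawer shut, pressed the start button, and handed the job in at about 44 s; the hand-in returned no verdict.

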